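# Set out the weighing bench for the next bake

### The arm

A 6-joint arm with a two-finger parallel gripper is mounted at the origin on the work surface. World frame = base frame: x ahead of the robot, y to its left, z up, the work surface at z = 0. Lengths are in m, angles in rad, forces in N, time in s.
With the tool pointing down it reaches from about 0.375 to 0.975 m from the base axis. Payload 3.8 kg.
Tool frame: the origin (TCP) lies midway between the tips of the shut fingers; the grasp point (between the pads) lies 19 mm behind it (manip.grip_point_offset is the distance from the TCP to the grasp point, in m); x points along the fingers, y is the direction in which the jaws open and shut, and the axes are right-handed (so a half turn about x gives the same grasp; the last joint's range is limited). The gripper opens to 85 mm and grips with 20 to 120 N. Pads are 22 mm wide; open, the fingers measure 114 mm over their backs; the gripper's body (76 mm by 85 mm) begins 54 mm behind the grasp point. The pads swing forward as they close: fully open they stand 13 mm farther back than shut.
Start: joints at [-1.361, 0.264, 1.604, -0, 1.274, -0.037], TCP at [0.165, -0.655, 0.198] pointing down, gripper open.
Joint ranges: [-2.63, 2.63], [-0.94, 2.18], [0.31, 2.57], [-1.31, 4.45], [0, 2.66], [-2.55, 2.55]. Speed limits (rad/s): [2.57, 2.57, 3.14, 3.14, 3.14, 3.14].

### API

Orientations are given as [roll, pitch, yaw] about the fixed x, y, z axes, in that order (R = Rz(yaw) Ry(pitch) Rx(roll)).
In Python, from plant import manip gives the robot as it stands. The module is installed in compiled form; this text tells all that it offers.
- The arm moves only by the shell command python3 -m crank 'ROWS' [OPENING] [FORCE]. ROWS is text: rows parted by semicolons, each of 4 numbers parted by spaces: the shift along the tool's x, y, z in units of 50 mm (1.0 is 50 mm), then the turn about the tool's x in units of 10 degrees (1.0 is 10 degrees). A call has 1 to 8 rows; each row shifts and turns the commanded pose from where the row before left it, along the tool's axes as they then stand; what a row does not reach is not made up. A row lasts 1/8 s, in which the tool goes at most 62.5 mm and 10.7 degrees, less where a joint would pass 70% of its speed; a pose out of reach is approached as far as the arm can. A call is refused whole if a number of a shift passes 1 or a number of a turn 1, either way. A call with a gripper value outside its range is refused whole. OPENING is the gripper's target within -1 to 1 (fully open at 1, half-way at 0, shut at -1), set as the call begins (- or left out, the last holds). The fingers move at their own pace and stop on an object; FORCE is the grip in N (left out, the last holds). Time passes only in rows, so rows that do not move let the fingers close. It gives the time, the measured TCP pose, the force and the opening at its end, in the units of the state.
- manip.get_obs(): the state, without advancing time (a new reading comes with each control period).
- manip.capture(name): name is "scene" or "top" or "wrist"; returns the picture (420x560x3 uint8, red, green, blue); there is no depth.
- manip.camera_params(name): a dict with "camera_matrix" (3x3 intrinsics, pixels), "origin" and "orientation" of the camera in the world; the wrist camera has in their place "T_tool_cam" (4x4, takes a point from camera to tool coordinates, whose origin is the TCP and whose axes are the tool frame's). Camera axes: x right, y up, looking along -z (the intrinsics and any distortion apply to the point x, -y, -z); pixel columns grow to the right and rows downward; lengths in m; the calibration is good to about 2 mm. The wrist camera is an equidistant fisheye: a pixel r from the principal point sees the ray r / f radians off the axis. A picture is of the moment at which its call begins: read the wrist's pose just before it. camera_params takes no time and is no camera call.
- manip.hand_in(): hands the job in, once; it reports no verdict.
The state is a dict: "t": time; "qpos": joint angles; "dq": joint speeds; "joint_efforts": joint torques, N m; "ee_pos": TCP position; "eef_rot": TCP orientation; "force": force on the tool from outside, world axes, zero at the start; "torque": the same for the moment, N m; "finger_gap": opening from 0.0 (shut) to 1.0 (fully open).
Only numpy, scipy, OpenCV 4.12 (cv2) and the standard library are available. Lean on these libraries where they do the work, as an engineer would, in place of code of your own. Each camera call takes 0.05 s, during which the arm holds its last target.

### The job

Set out the bench for the next bake: stand the white pot in the middle of the scale's plate and then put its lid on it, lay the scraper in its cut-out in the tool tray, and stand the loaf tin upright on the bench midway between the scale's plate and the terracotta dish. The pot must be on the scale before its lid goes on; otherwise work in any order. Set things down rather than drop them, and leave the ring cutter and the sugar shaker where they are.

Things in the scene. Friction and masses are not known exactly. Their poses are not given: they have to be found in the camera images.
- pot_mid (a point): Small white ceramic pot, open at the top, round: 60 mm outside diameter at the rim (58 at the foot), 50 mm high, wall 5 mm, mouth 50 mm wide, about 0.18 kg. The point is its centre, half-way up (25 mm above its underside); z is up. Stands at first on the bench.
- lid_knob (a point): Pot's lid, lying on the bench: white ceramic disc 66 mm across, 6 thick; under it a round plug 40 across, 5 deep, that drops loosely into the pot's mouth; on it an upright wooden knob 22 in diameter, 28 tall. 39 mm high in all, 0.07 kg. The point is on the axis in the knob, 25 mm above the plug's underside, 14 above the disc's top; when on the pot it is 45 mm above the pot's centre. z up.
- tin_mid (a point): Mini loaf tin of dark steel, an open box 90 mm long (x) by 46 mm wide (y) by 38 mm high, wall 3 mm, with a 7 mm lip at the top of each short end, about 0.12 kg. The point is its centre, half-way up (19 mm above its underside). Grip it across the 46 mm width.
- scraper_grip (a point): Dough scraper lying flat, 130 mm long (x), 0.12 kg: wooden handle 80 long, 24 wide, 28 high to -x; white plastic blade 50 long, 56 wide, 4 thick at the +x end, level with the underside. The point lies in the handle half-way up (14 mm), near the centre of mass, 55 mm from the handle's end. Grip it there across the 24 mm, leaving the lowest 12 mm free of the fingers for the tray's rim.
- scale_plate (a point): Kitchen scale, fixed: white housing 150 (x) by 170 (y) by 34 mm high, display along its near (-x) edge, and a round steel weighing plate 130 mm across. The point is the centre of the plate's top, 50 mm above the bench; the housing's centre lies 8 mm towards -x of it. x points from the display to the back, z up.
- pocket (a point): T-shaped, grey-floored cut-out, 8 mm deep, in a fixed white plastic tool tray 190 (x) by 100 (y) by 14 mm: handle slot 80 long, 34 wide towards -x, blade bay 60 long, 66 wide towards +x; 5 mm of play all round. The point is on its floor (6 mm above the bench), right below where the scraper's grip point comes to lie (14 mm above it, same x direction); the tray's middle is 10 mm towards +x.
- dish: Round terracotta baking dish with a baked galette in it, fixed in place, 150 mm across, 45 mm high. Origin at the centre of its underside, on the bench. It stands about 0.32 m to one side of the scale, the tool tray on the other; which side changes.
- cutter_mid (a point): Bystander, leave alone: plain brass ring cutter, 72 mm across, 30 mm high, open right through, standing loose on the bench. The point is its centre.
- shaker_mid (a point): Bystander, leave alone: aluminium sugar shaker with a dark band, 60 mm across, 106 mm high, standing loose behind the scale. The point is its centre, half-way up.
Things that resemble listed ones, but are neither listed nor needed, are in the scene too. What is shaped like the part that bears pocket but pink is not meant.

How it is judged:
By the outcome, as a careful person would: the job done as asked, in the order asked, and still so for the second after the job is handed in, with the robot touching nothing.
It also fails if it takes over 120 s, if anything falls off the work surface, if the arm or the gripper's body presses on something with over 40 N, if the wrist force passes 120 N, or if a joint passes its speed limit or range.

## Working session

There is one attempt and no reset: what is moved stays moved. The work goes in short steps, Python scripts to look and compute and a shell command to move; the robot and the scene stay as the last step left them, time stands still between calls to the robot, and variables do not carry over. Pictures are saved under pics/ and viewed, and the job is handed in when it is done.

```bash
mkdir -p pics
python3 - <<'E'
from plant import manip
import cv2,numpy as np
np.set_printoptions(precision=4,suppress=True)
o=manip.get_obs();print(o)
for n in["scene","top","wrist"]:
    im=manip.capture(n);cv2.imwrite(f"pics/{n}0.png",im[:,:,::-1]);print(n,manip.camera_params(n))
print(manip.grip_point_offset)
E
```

```text
{'t': 0.0, 'qpos': array([-1.3609,  0.2647,  1.6054,  0.    ,  1.2737, -0.0369]), 'dq': array([-0.0014,  0.0016,  0.0014, -0.0001, -0.0018, -0.0011]), 'joint_efforts': array([ -0.0007, -51.5115, -36.7314,  -0.0001,   0.0131,  -0.    ]), 'ee_pos': array([ 0.1647, -0.6538,  0.1968]), 'eef_rot': array([-1.6104,  1.5686,  1.778 ]), 'force': array([-0.1548,  0.0488,  0.5692]), 'torque': array([-0.0032, -0.008 , -0.0174]), 'finger_gap': 0.9990636421557647}
scene {'camera_matrix': array([[493.1278,   0.    , 270.3585],
       [  0.    , 493.1278, 214.4308],
       [  0.    ,   0.    ,   1.    ]]), 'origin': array([1.5955, 0.2931, 0.9184]), 'orientation': array([ 0.9331, -0.012 ,  1.9011])}
top {'camera_matrix': array([[409.607 ,   0.    , 278.3384],
       [  0.    , 409.607 , 214.6206],
       [  0.    ,   0.    ,   1.    ]]), 'origin': array([ 0.3325, -0.0504,  1.2037]), 'orientation': array([ 0.1779, -0.0193, -1.5534])}
wrist {'camera_matrix': array([[325.1923,   0.    , 284.5332],
       [  0.    , 325.1923, 208.1567],
       [  0.    ,   0.    ,   1.    ]]), 'T_tool_cam': array([[ 0.0003,  0.3068, -0.9518, -0.1754],
       [ 1.    , -0.0002,  0.0003, -0.0006],
       [-0.0001, -0.9518, -0.3068, -0.0781],
       [ 0.    ,  0.    ,  0.    ,  1.    ]])}
0.0187
```

View pics/top0.png

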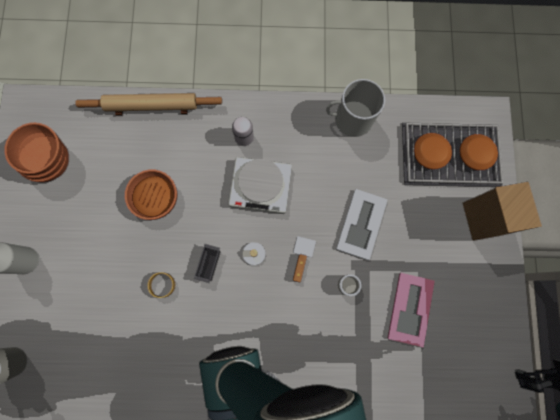

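View pics/scene0.png

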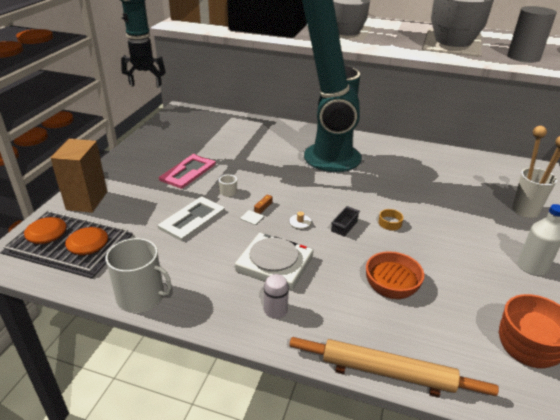

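View pics/wrist0.png

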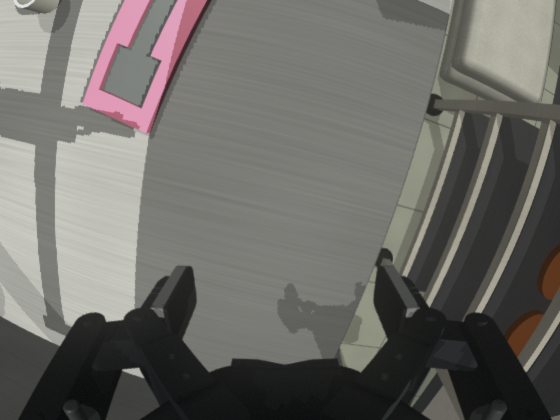

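The top view shows these candidates:
- **Pot:** white cup (350,285). The big grey mug (358,108) is not it.
- **Tray:** white (362,225). The pink one (410,309) is a decoy.
- **Dish:** galette dish (151,194). The bowl stack (36,150) is not it.
- **Lid:** (254,254).
- **Scraper:** (300,262).
- **Tin:** (208,263).
- **Cutter:** (161,285).
- **Shaker:** (243,130).

Next I'll check these in a close crop.

```bash
cat > h.py <<'E'
import numpy as np,cv2
from scipy.spatial.transform import Rotation as R
np.set_printoptions(precision=4,suppress=True)
def cam(n):
    from plant import manip
    p=manip.camera_params(n);return p["camera_matrix"],np.array(p["origin"]),R.from_euler('xyz',p["orientation"]).as_matrix()
def unproj(n,u,v,z):
    K,o,M=cam(n);d=M@np.array([(u-K[0,2])/K[0,0],-(v-K[1,2])/K[1,1],-1.]);return o+d*(z-o[2])/d[2]
def proj(n,P):
    K,o,M=cam(n);c=M.T@(np.asarray(P,float)-o);return K[0,2]+K[0,0]*c[0]/-c[2],K[1,2]-K[1,1]*c[1]/-c[2]
def wray(obs,T,K,u,v):
    Rt=R.from_euler('xyz',obs["eef_rot"]).as_matrix();dx,dy=u-K[0,2],v-K[1,2];r=np.hypot(dx,dy);th=r/K[0,0]
    d=np.array([np.sin(th)*dx/r,-np.sin(th)*dy/r,-np.cos(th)])
    T=np.array(T);return obs["ee_pos"]+Rt@T[:3,3],Rt@T[:3,:3]@d
def wunproj(obs,T,K,u,v,z):
    o,d=wray(obs,T,K,u,v);return o+d*(z-o[2])/d[2]
def wproj(obs,T,K,P):
    Rt=R.from_euler('xyz',obs["eef_rot"]).as_matrix();T=np.array(T)
    c=T[:3,:3].T@(Rt.T@(np.asarray(P)-obs["ee_pos"])-T[:3,3]);p=np.array([c[0],-c[1],-c[2]])
    th=np.arccos(p[2]/np.linalg.norm(p));r=th*K[0,0];s=np.hypot(p[0],p[1]);return K[0,2]+r*p[0]/s,K[1,2]+r*p[1]/s
E
python3 - <<'E'
import cv2
im=cv2.imread('pics/top0.png')
a=im[235:305,190:380];cv2.imwrite('pics/c1.png',cv2.resize(a,None,fx=4,fy=4,interpolation=cv2.INTER_CUBIC))
a=im[145:265,120:400];cv2.imwrite('pics/c2.png',cv2.resize(a,None,fx=2.8,fy=2.8,interpolation=cv2.INTER_CUBIC))
im=cv2.imread('pics/scene0.png')
a=im[170:290,150:430];cv2.imwrite('pics/c3.png',cv2.resize(a,None,fx=2.8,fy=2.8,interpolation=cv2.INTER_CUBIC))
E
```

```text
(no output)
```

View pics/c1.png

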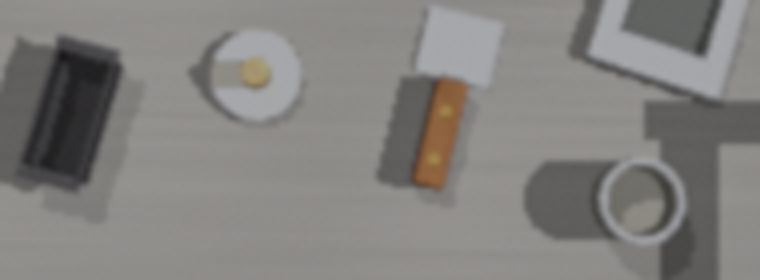

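View pics/c2.png

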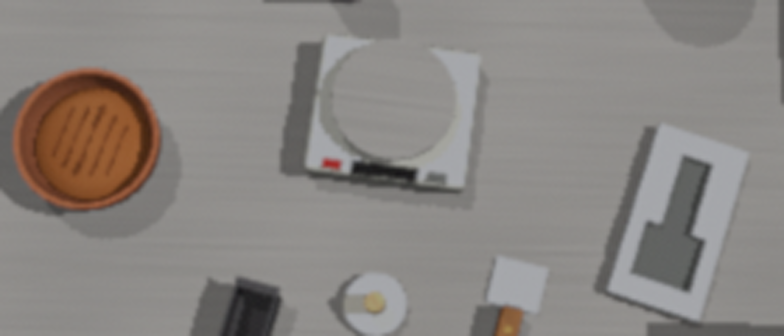

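View pics/c3.png

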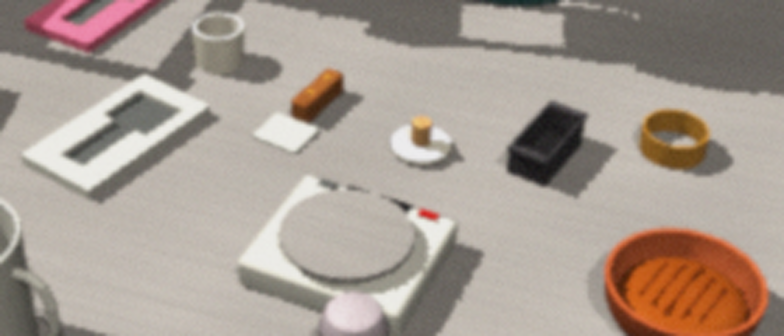

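Run:
```python
from h import *
c1=lambda u,v:((u+.5)/4-.5+190,(v+.5)/4-.5+235)
c2=lambda u,v:((u+.5)/2.8-.5+120,(v+.5)/2.8-.5+145)
c3=lambda u,v:((u+.5)/2.8-.5+150,(v+.5)/2.8-.5+170)
def s(n,pts,z,cam="top"): 
    q=np.array([unproj(cam,*p,z) for p in pts]);print(n,q[:,:2].tolist() if 0 else q[:,:2].round(4).tolist(),'mean',q.mean(0))
s('pot rim',[c1(641,200)],.05)
s('pot rim scene',[c3(219,25)],.05,'scene')
s('lid disc',[c1(257,76)],.011); s('lid knobtop',[c1(256,71)],.039)
s('lid disc scene',[c3(421,145)],.011,'scene'); 
s('tin top corners',[c1(60,37),c1(121,58),c1(80,186),c1(21,175)],.038)
s('scr handle top',[c1(440,80),c1(467,84),c1(442,188),c1(415,183)],.028)
s('scr blade end',[c1(430,6),c1(503,20)],.004)
s('plate',[c2(393,101)],.05);s('plate scene',[c3(347,236)],.05,'scene')
s('housing',[c2(326,38),c2(480,56),c2(464,188),c2(307,170)],.034)
s('tray',[c2(661,124),c2(749,153),c2(697,320),c2(609,290)],.014)
s('pocket',[c2(686,157),c2(711,165),c2(688,290),c2(632,272)],.006)
s('dish',[c2(88,138)],.045);s('dish',[c3(684,278)],.045,'scene')
```

```text
pot rim [[0.3463, -0.2718]] mean [ 0.3463 -0.2718  0.05  ]
pot rim scene [[0.3443, -0.2719]] mean [ 0.3443 -0.2719  0.05  ]
lid disc [[0.4307, -0.0006]] mean [ 0.4307 -0.0006  0.011 ]
lid knobtop [[0.4319, -0.0009]] mean [ 0.4319 -0.0009  0.039 ]
lid disc scene [[0.4368, 0.0026]] mean [0.4368 0.0026 0.011 ]
tin top corners [[0.4535, 0.1391], [0.4394, 0.0952], [0.3492, 0.12], [0.3561, 0.1615]] mean [0.3996 0.1289 0.038 ]
scr handle top [[0.4289, -0.1325], [0.4264, -0.1519], [0.3525, -0.1345], [0.3556, -0.1153]] mean [ 0.3909 -0.1336  0.028 ]
scr blade end [[0.4853, -0.1263], [0.476, -0.1803]] mean [ 0.4806 -0.1533  0.004 ]
plate [[0.6391, -0.0142]] mean [ 0.6391 -0.0142  0.05  ]
plate scene [[0.6482, -0.0115]] mean [ 0.6482 -0.0115  0.05  ]
housing [[0.7106, 0.0591], [0.6946, -0.1046], [0.5519, -0.0896], [0.5675, 0.0737]] mean [ 0.6312 -0.0154  0.034 ]
tray [[0.6297, -0.3002], [0.6, -0.3939], [0.4213, -0.3343], [0.4507, -0.243]] mean [ 0.5254 -0.3179  0.014 ]
pocket [[0.5959, -0.3282], [0.5878, -0.3549], [0.4531, -0.3275], [0.471, -0.2687]] mean [ 0.5269 -0.3198  0.006 ]
dish [[0.5941, 0.2988]] mean [0.5941 0.2988 0.045 ]
dish [[0.5932, 0.3003]] mean [0.5932 0.3003 0.045 ]
```

```bash
cat >> h.py <<'E'
def plan(P,psi=None,seg=None):
    """P target TCP; psi desired tool-y heading (deg); prints total shift in units and turn in 10deg"""
    from plant import manip
    o=manip.get_obs();Rt=R.from_euler('xyz',o["eef_rot"]).as_matrix()
    d=Rt.T@(np.asarray(P)-o["ee_pos"])/.05
    cur=np.degrees(np.arctan2(Rt[1,1],Rt[0,1]))
    print('t %.2f tcp'%o["t"],o["ee_pos"],'psi %.2f'%cur,'zdir',Rt[:,2],'q',o["qpos"],'gap %.3f'%o["finger_gap"],'F',o["force"])
    print('shift',d.round(3),end=' ')
    if psi is not None:
        # turn about tool x (down): +turn moves y toward z
        z=np.degrees(np.arctan2(Rt[1,2],Rt[0,2])); s=np.sign(np.sin(np.radians(z-cur)))
        t=(psi-cur+180)%360-180; print('turn(10deg)',round(s*t/10,3),'q6 now',np.degrees(o["qpos"][5]).round(1))
    else: print()
E
python3 - <<'E'
from h import *
plan([.42,-.2,.30],90)
E
```

```text
t 0.15 tcp [ 0.1647 -0.6539  0.1971] psi -75.86 zdir [-0.9697 -0.2442 -0.    ] q [-1.3609  0.2646  1.6051 -0.      1.2737 -0.0369] gap 1.003 F [-0.22   -0.033  -0.6447]
shift [-2.043 -7.56  -7.168] turn(10deg) -16.586 q6 now -2.1
```

```bash
python3 -m crank '-.4 -.75 -.7 0;-.4 -.75 -.7 0;-.4 -.75 -.7 0;-.4 -.75 -.7 0;-.4 -.75 -.7 0;0 -.75 -.7 0;0 -.75 -.7 0;0 -.75 -.7 0' 1; python3 -m crank '0 -.75 -.7 0;0 -.75 -.7 0;0 0 0 0;0 0 0 0'
cat > snap.py <<'E'
import sys,pickle
from plant import manip
import cv2
o=manip.get_obs();im=manip.capture("wrist");p=manip.camera_params("wrist")
n=sys.argv[1];cv2.imwrite(f"pics/{n}.png",im[:,:,::-1]);pickle.dump((o,p["T_tool_cam"],p["camera_matrix"]),open(f"pics/{n}.pkl","wb"))
from h import plan
plan(o["ee_pos"])
E
python3 snap.py w1
```

```text
t: 1.15
ee_pos: [0.3635, -0.2936, 0.2981]
eef_rot: [2.663, 1.571, -0.232]
force: [0.3, 0.2, -1.1]
finger_gap: 1.0
t: 1.65
ee_pos: [0.4124, -0.2055, 0.298]
eef_rot: [0.348, 1.57, -2.546]
force: [-0.3, -0.4, 0.5]
finger_gap: 0.999
t 1.70 tcp [ 0.4122 -0.206   0.298 ] psi -75.88 zdir [-0.9698 -0.2439  0.0007] q [-0.517  -0.1983  1.8995 -0.0006  1.4408  0.8075] gap 0.998 F [0.6926 0.7254 0.1835]
shift [ 0.    -0.009 -0.006]
```

View pics/w1.png

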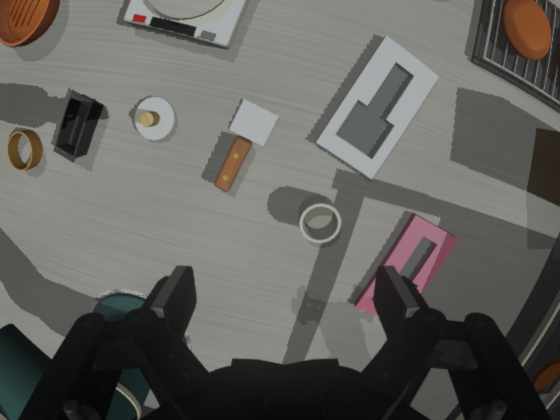

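```bash
cat > crop.py <<'E'
import sys,cv2
n,x0,x1,y0,y1,f,out=sys.argv[1],*map(int,sys.argv[2:7]),sys.argv[7]
im=cv2.imread(f'pics/{n}.png')[y0:y1,x0:x1];cv2.imwrite(f'pics/{out}.png',cv2.resize(im,None,fx=f,fy=f,interpolation=cv2.INTER_CUBIC))
E
python3 crop.py w1 190 350 90 250 4 c4;python3 crop.py w1 310 450 30 190 4 c5
```

```text
(no output)
```

View pics/c4.png

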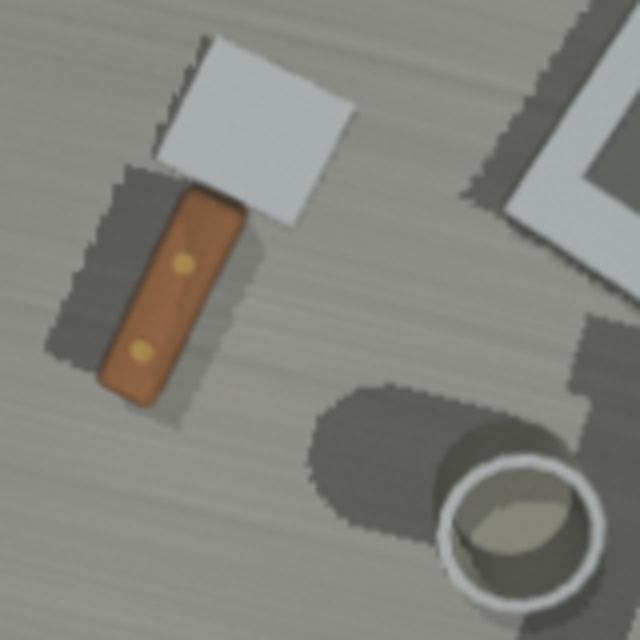

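View pics/c5.png

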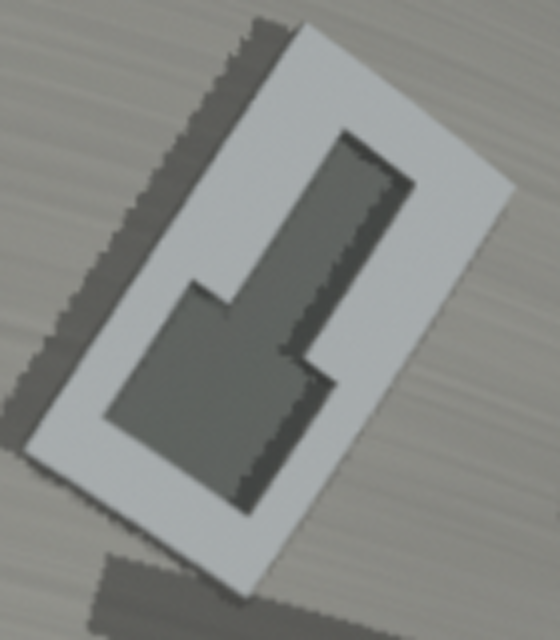

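```bash
cat >> h.py <<'E'
import pickle
def load(n): return pickle.load(open(f'pics/{n}.pkl','rb'))
def cc(u,v,x0,y0,f): return ((u+.5)/f-.5+x0,(v+.5)/f-.5+y0)
def wpts(n,pts,zs):
    o,T,K=load(n); zs=np.broadcast_to(zs,len(pts))
    return np.array([wunproj(o,T,K,*p,z)[:2] for p,z in zip(pts,zs)])
def rigid(model,obs):
    m=np.array(model)[:,:2]*1e-3;mc,oc=m.mean(0),obs.mean(0)
    a=m-mc;b=obs-oc;th=np.arctan2((a[:,0]*b[:,1]-a[:,1]*b[:,0]).sum(),(a*b).sum())
    Rm=np.array([[np.cos(th),-np.sin(th)],[np.sin(th),np.cos(th)]])
    t=oc-Rm@mc;r=obs-(a@Rm.T+oc);print('pos',t.round(4),'yaw deg %.2f'%np.degrees(th),'resid mm',(np.linalg.norm(r,axis=1)*1e3).round(1));return t,th
E
python3 - <<'E'
from h import *
f5=lambda L:[cc(u,v,310,30,4) for u,v in L]
f4=lambda L:[cc(u,v,190,90,4) for u,v in L]
T=wpts('w1',f5([(306,22),(517,187),(246,601),(25,451),(343,130),(415,183),(232,303),(304,357),(193,281),(336,383),(104,416),(248,515)]),.014)
M=[(-85,-50),(-85,50),(105,50),(105,-50),(-60,-17),(-60,17),(20,-17),(20,17),(20,-33),(20,33),(80,-33),(80,33)]
print('tray');rigid(M,T)
M=[(x,-y) for x,y in M]; rigid(M,T)
S=wpts('w1',f4([(190,185),(245,210),(150,405),(98,378),(217,35),(355,105),(293,226),(157,158)]),[.028]*4+[.004]*4)
print('scr');rigid([(25,12),(25,-12),(-55,-12),(-55,12),(75,28),(75,-28),(25,-28),(25,28)],S)
print('pot',wpts('w1',f4([(522,533)]),.05))
# sanity gap
E
```

```text
tray
pos [ 0.5347 -0.3203] yaw deg 162.19 resid mm [0.3 0.4 1.1 0.6 1.  0.9 1.2 0.5 0.8 0.9 1.1 1.1]
pos [ 0.5347 -0.3203] yaw deg 162.36 resid mm [ 99.5 100.6 100.   99.7  33.9  33.3  33.5  33.7  65.5  65.2  65.8  64.9]
scr
pos [ 0.4076 -0.1369] yaw deg -13.21 resid mm [1.8 1.4 2.5 2.9 1.  1.6 0.8 0.6]
pot [[ 0.3467 -0.2727]]
```

Run:
```python
from h import *
plan([.3465,-.2722,.10]);plan([.3465,-.2722,.008])
```

```text
t 1.70 tcp [ 0.4122 -0.206   0.298 ] psi -75.88 zdir [-0.9698 -0.2439  0.0007] q [-0.517  -0.1983  1.8995 -0.0006  1.4408  0.8075] gap 0.998 F [0.6926 0.7254 0.1835]
shift [3.961 0.962 1.595] 
t 1.70 tcp [ 0.4122 -0.206   0.298 ] psi -75.88 zdir [-0.9698 -0.2439  0.0007] q [-0.517  -0.1983  1.8995 -0.0006  1.4408  0.8075] gap 0.998 F [0.6926 0.7254 0.1835]
shift [5.801 0.962 1.594]
```

```bash
python3 -m crank '.4 .32 .53 0;.4 .32 .53 0;.4 .32 .53 0;.9 0 0 0;.9 0 0 0;.9 0 0 0;0 0 0 0;0 0 0 0'; python3 snap.py w2
python3 - <<'E'
from h import *
plan([.3465,-.2722,.008])
E
```

```text
t: 2.7
ee_pos: [0.3477, -0.2728, 0.1047]
eef_rot: [2.092, 1.569, -0.804]
force: [0.4, 0.5, -0.0]
finger_gap: 0.999
t 2.75 tcp [ 0.3484 -0.2732  0.1054] psi -75.93 zdir [-0.97   -0.2432 -0.002 ] q [-0.7211 -0.1065  2.1814 -0.0001  1.0632  0.6041] gap 0.998 F [-0.539  -0.3019 -0.1297]
shift [ 0.015 -0.01   0.013] 
t 2.75 tcp [ 0.3484 -0.2732  0.1054] psi -75.93 zdir [-0.97   -0.2432 -0.002 ] q [-0.7211 -0.1065  2.1814 -0.0001  1.0632  0.6041] gap 0.998 F [-0.539  -0.3019 -0.1297]
shift [ 1.948 -0.034  0.036]
```

View pics/w2.png

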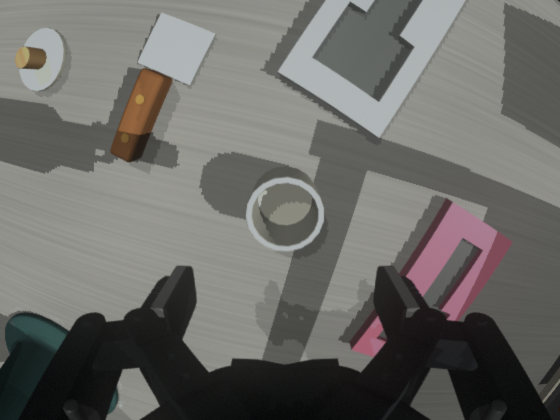

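```bash
python3 - <<'E'
from h import *
print(wpts('w2',[(285,213.5)],.05))
E
python3 -m crank '.6 0 .03 0;.6 0 0 0;.5 0 0 0;.25 0 0 0;0 0 0 0' 1; python3 -m crank '0 0 0 0;0 0 0 0;0 0 0 0;0 0 0 0;0 0 0 0;0 0 0 0' -1 30
```

```text
[[ 0.3474 -0.2727]]
t: 3.38
ee_pos: [0.3463, -0.2722, 0.0063]
eef_rot: [2.114, 1.57, -0.78]
force: [0.4, -0.1, 0.2]
finger_gap: 0.998
t: 4.12
ee_pos: [0.347, -0.2728, 0.0076]
eef_rot: [2.141, 1.568, -0.754]
force: [-0.4, 0.5, 5.9]
finger_gap: 0.677
```

```bash
python3 -m crank '-.5 0 0 0;-1 0 0 0;-1 0 0 0;-1 0 0 0;0 0 0 0';python3 - <<'E'
from h import *
plan([.56,-.06,.18],-75)
E
```

```text
t: 4.75
ee_pos: [0.3489, -0.2744, 0.1866]
eef_rot: [2.177, 1.559, -0.717]
force: [0.5, -0.6, -2.6]
finger_gap: 0.672
t 4.75 tcp [ 0.3489 -0.2744  0.1866] psi -75.86 zdir [-0.9697 -0.2444 -0.0065] q [-0.7225 -0.1874  2.0933  0.0001  1.2243  0.6014] gap 0.672 F [ 0.5173 -0.6055 -2.5555]
shift [ 0.135 -3.128 -5.14 ] turn(10deg) -0.086 q6 now 34.5
```

```bash
python3 -m crank '0 -.45 -.73 0;0 -.45 -.73 0;0 -.45 -.73 0;0 -.45 -.73 0;0 -.45 -.73 0;0 -.45 -.73 0;0 -.45 -.73 0;0 0 0 0';python3 -m crank '0 0 0 0;0 0 0 0'; python3 snap.py w3
```

```text
t: 5.75
ee_pos: [0.5558, -0.0544, 0.1792]
eef_rot: [-0.735, 1.569, 2.657]
force: [-1.0, -0.9, -2.7]
finger_gap: 0.675
t: 6.0
ee_pos: [0.554, -0.0573, 0.1801]
eef_rot: [-0.173, 1.569, -3.068]
force: [0.4, 0.4, -1.8]
finger_gap: 0.672
t 6.05 tcp [ 0.5542 -0.0574  0.1803] psi -75.93 zdir [-0.97   -0.2431  0.0008] q [-0.1478  0.0546  1.8784 -0.0002  1.2095  1.1776] gap 0.675 F [ 0.0685 -0.253  -1.7788]
shift [ 0.005 -0.003  0.003]
```

View pics/w3.png

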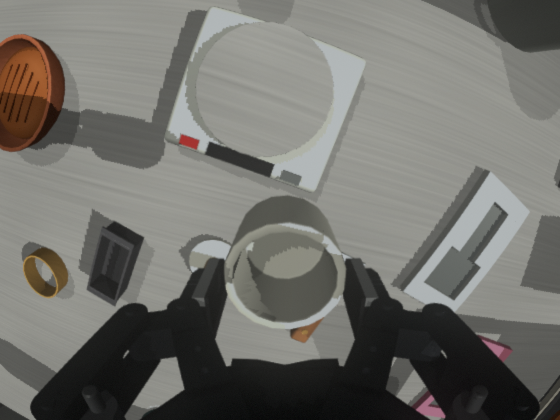

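```bash
python3 crop.py w3 160 370 0 200 3 c6
```

```text
(no output)
```

View pics/c6.png

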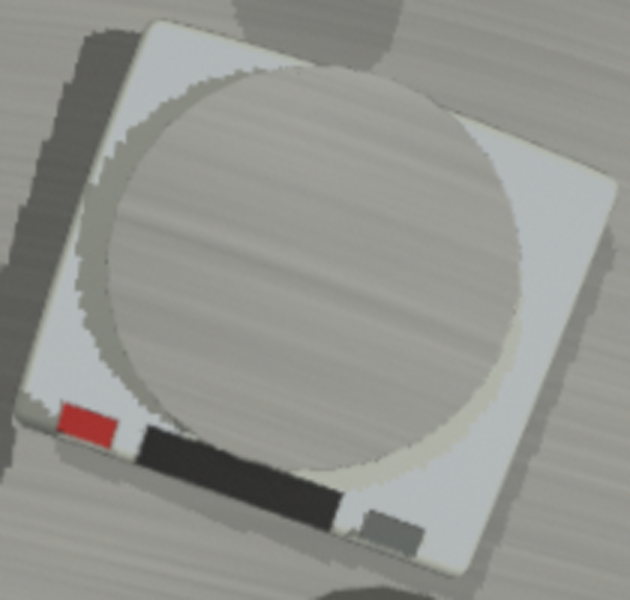

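```bash
python3 - <<'E'
from h import *
from scipy.optimize import least_squares
f=lambda L:[cc(u,v,160,0,3) for u,v in L]
P=wpts('w3',f([(109,260),(120,200),(165,125),(240,78),(335,66),(430,98),(490,165),(520,265),(512,330),(455,410),(390,452),(310,470),(240,460),(190,430),(140,370)]),.05)
r=least_squares(lambda p:np.hypot(*(P-p[:2]).T)-p[2],[.64,-.01,.065]);print(r.x,(r.fun*1e3).round(1))
H=wpts('w3',f([(150,20),(617,183),(463,577),(17,410)]),.034)
rigid([(67,85),(67,-85),(-83,-85),(-83,85)],H)
print('pot in hand', wpts('w3',[(285,272)],.180+.042))
# dish rim, tin
E
python3 crop.py w3 20 240 210 310 3.5 c7 2>/dev/null || python3 crop.py w3 20 240 210 310 3 c7
```

```text
[ 0.6421 -0.0144  0.0644] [-0.4 -0.1  0.8  0.3 -0.1  0.2 -0.9 -0.1  0.9 -0.6 -0.5  0.4  1.2  0.1
 -1.3]
pos [ 0.6424 -0.0149] yaw deg -6.52 resid mm [4.7 5.2 3.4 6.2]
pot in hand [[ 0.5576 -0.056 ]]
```

Run:
```python
from h import *
plan([.641,-.0145,.08])
```

```text
t 6.05 tcp [ 0.5542 -0.0574  0.1803] psi -75.93 zdir [-0.97   -0.2431  0.0008] q [-0.1478  0.0546  1.8784 -0.0002  1.2095  1.1776] gap 0.675 F [ 0.0685 -0.253  -1.7788]
shift [ 2.005 -0.41  -1.894]
```

```bash
python3 -m crank '0 -.2 -.8 0;0 -.21 -.8 0;.2 0 -.29 0;.6 0 0 0;.6 0 0 0;.4 0 0 0;0 0 0 0;0 0 0 0';python3 - <<'E'
from h import *
plan([.641,-.0145,.0585])
E
```

```text
t: 7.05
ee_pos: [0.6425, -0.014, 0.0918]
eef_rot: [2.8, 1.569, -0.095]
force: [-0.4, 0.4, -2.0]
finger_gap: 0.68
t 7.05 tcp [ 0.6425 -0.014   0.0918] psi -75.88 zdir [-0.9698 -0.2439 -0.0016] q [-0.0605  0.2853  1.781  -0.0001  1.0736  1.2639] gap 0.680 F [-0.404   0.4125 -1.9664]
shift [0.666 0.002 0.033]
```

```bash
python3 -m crank '.3 0 .02 0;.2 0 0 0;.1 0 0 0;.05 0 0 0;0 0 0 0;0 0 0 0'
```

```text
t: 7.8
ee_pos: [0.6412, -0.0139, 0.0584]
eef_rot: [2.854, 1.57, -0.041]
force: [-0.4, 0.1, -2.0]
finger_gap: 0.676
```

```bash
python3 -m crank '.02 0 0 0;0 0 0 0'; python3 -m crank '.02 0 0 0;0 0 0 0'
```

```text
t: 8.05
ee_pos: [0.6413, -0.0139, 0.0579]
eef_rot: [2.888, 1.57, -0.007]
force: [-0.7, 0.9, 0.8]
finger_gap: 0.675
t: 8.3
ee_pos: [0.6413, -0.0138, 0.0578]
eef_rot: [2.872, 1.57, -0.023]
force: [-3.8, 0.6, 6.5]
finger_gap: 0.675
```

```bash
python3 -m crank '0 0 0 0;0 0 0 0;0 0 0 0;0 0 0 0;0 0 0 0' 1; python3 -m crank '-.4 0 0 0;-1 0 0 0;-1 0 0 0;-1 0 0 0;-.6 0 0 0;0 0 .9 0;0 0 .9 0;0 0 0 0';python3 -m crank '0 0 0 0;0 0 0 0'; python3 snap.py w4
```

```text
t: 8.93
ee_pos: [0.6408, -0.0139, 0.056]
eef_rot: [-0.316, 1.571, 3.073]
force: [0.2, 0.3, 0.1]
finger_gap: 1.0
t: 9.93
ee_pos: [0.5513, -0.0363, 0.2579]
eef_rot: [2.585, 1.57, -0.311]
force: [0.4, -0.1, -0.2]
finger_gap: 1.0
t: 10.18
ee_pos: [0.5547, -0.0357, 0.2569]
eef_rot: [2.873, 1.569, -0.021]
force: [-0.6, 0.6, 0.7]
finger_gap: 1.0
t 10.22 tcp [ 0.5546 -0.0357  0.2566] psi -75.84 zdir [-0.9696 -0.2447 -0.0007] q [-0.1091  0.0058  1.7877  0.0001  1.3474  1.2145] gap 0.998 F [-0.1604 -0.223  -0.4219]
shift [-0.006  0.001 -0.002]
```

View pics/w4.png

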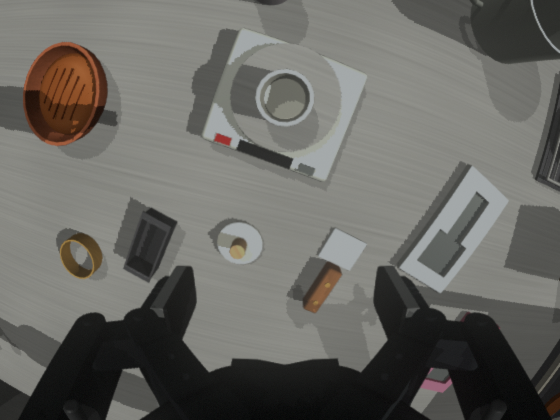

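Pot rim at (286,97) inside the plate; all other things seem in place. I'll measure pot, lid, tin and dish from this view.

```bash
python3 crop.py w4 200 380 20 200 4 c8; python3 crop.py w4 110 290 190 290 4 c9;python3 crop.py w4 10 130 30 150 4 c10
```

```text
(no output)
```

View pics/c8.png

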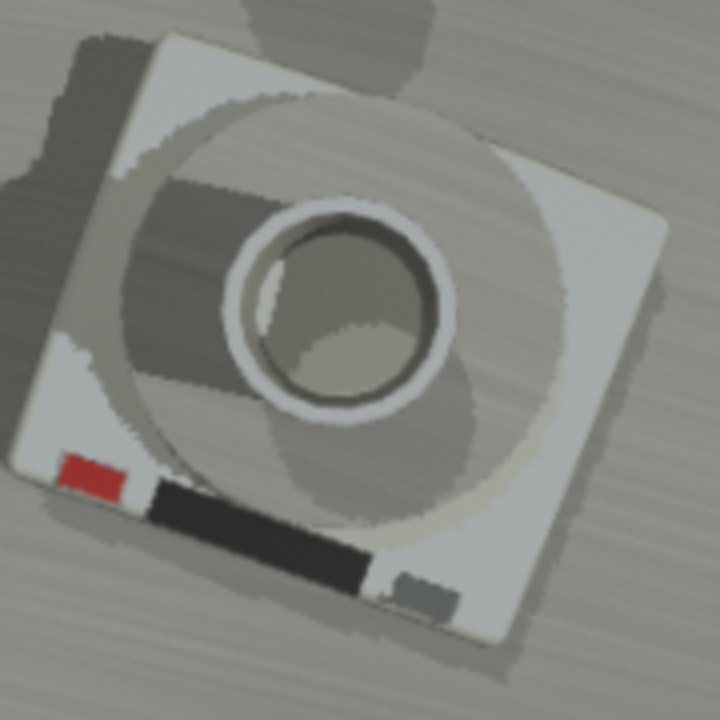

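View pics/c9.png

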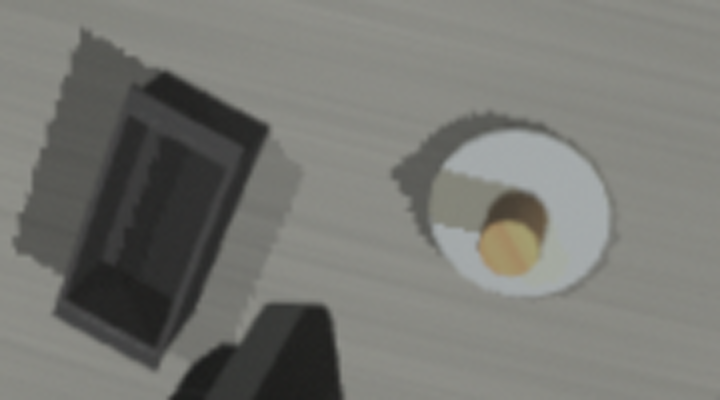

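View pics/c10.png

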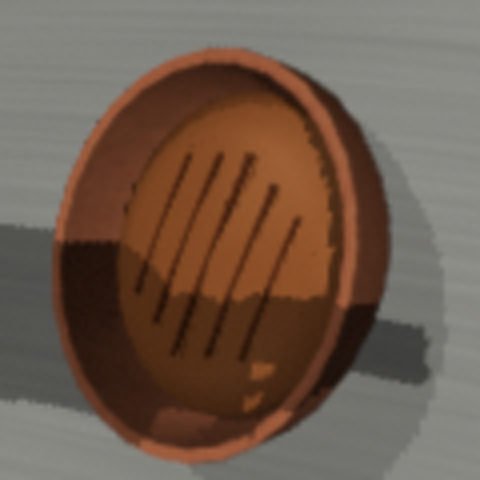

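Run:
```python
from h import *
from scipy.optimize import least_squares
def circ(n,pts,z,x0):
    P=wpts(n,pts,z);r=least_squares(lambda p:np.hypot(*(P-p[:2]).T)-p[2],x0);print(r.x,(r.fun*1e3).round(1))
f8=lambda L:[cc(u,v,200,20,4) for u,v in L]
f9=lambda L:[cc(u,v,110,190,4) for u,v in L]
f10=lambda L:[cc(u,v,10,30,4) for u,v in L]
print('pot');circ('w4',f8([(222,308),(254,232),(340,195),(424,232),(457,305),(425,385),(338,424),(255,390)]),.1,[.64,0,.03])
print('plate');circ('w4',f8([(120,300),(170,180),(250,110),(370,93),(480,135),(550,215),(567,310),(545,400),(460,490),(370,526),(270,515),(165,425)]),.05,[.64,0,.065])
print('lid');circ('w4',f9([(428,213),(450,155),(515,127),(575,145),(610,205),(590,265),(530,297),(465,270)]),.011,[.43,0,.033])
print('knob',wpts('w4',f9([(509,249)]),.039))
print('dish');circ('w4',f10([(54,255),(80,150),(130,85),(205,48),(290,75),(345,160),(357,250),(335,350),(280,430),(200,462),(120,420),(75,345)]),.045,[.594,.299,.075])
T=wpts('w4',f9([(133,86),(245,152),(157,370),(55,312)]),.038);print(T,np.linalg.norm(T-np.roll(T,1,0),axis=1))
rigid([(45,23),(45,-23),(-45,-23),(-45,23)],T)
```

```text
pot
[ 0.6401 -0.0134  0.0293] [ 0.  -0.2  0.1 -0.1  0.4 -0.3 -0.   0.1]
plate
[ 0.643  -0.0147  0.0645] [ 1.2 -0.9  0.4 -0.4 -0.1  1.  -0.1 -0.4 -1.   0.7  0.9 -1.4]
lid
[0.433  0.0003 0.0327] [ 0.8 -0.4 -0.2  0.5 -0.1 -0.7  1.2 -1.1]
knob [[0.432  0.0001]]
dish
[0.5959 0.2996 0.073 ] [ 1.7  2.3  1.1  0.2 -2.  -1.7 -0.3  1.1  2.3  1.8 -2.7 -3.8]
[[0.4559 0.1394]
 [0.4427 0.0957]
 [0.3448 0.1215]
 [0.3569 0.1651]] [0.1023 0.0457 0.1012 0.0453]
pos [0.4001 0.1304] yaw deg -14.91 resid mm [6.6 5.1 6.1 5.7]
```

Run:
```python
from h import *
plan([.432,.0002,.075])
```

```text
t 10.22 tcp [ 0.5546 -0.0357  0.2566] psi -75.84 zdir [-0.9696 -0.2447 -0.0007] q [-0.1091  0.0058  1.7877  0.0001  1.3474  1.2145] gap 0.998 F [-0.1604 -0.223  -0.4219]
shift [ 3.629 -1.296  2.204]
```

```bash
python3 -m crank '.4 -.43 .75 0;.6 -.43 .75 0;.6 -.43 .7 0;.7 0 0 0;.7 0 0 0;.6 0 0 0;0 0 0 0;0 0 0 0' 0.3; python3 snap.py w5;python3 - <<'E'
from h import *
plan([.432,.0002,.014])
E
```

```text
t: 11.22
ee_pos: [0.4323, -0.0001, 0.0772]
eef_rot: [2.858, 1.57, -0.037]
force: [0.2, 0.2, 0.5]
finger_gap: 0.65
t 11.28 tcp [ 0.4328 -0.0002  0.0777] psi -75.85 zdir [-0.9697 -0.2444 -0.0023] q [-0.058  -0.092   2.2253  0.      1.0059  1.2658] gap 0.647 F [0.1256 0.2866 0.3984]
shift [ 0.011 -0.004  0.01 ] 
t 11.28 tcp [ 0.4328 -0.0002  0.0777] psi -75.85 zdir [-0.9697 -0.2444 -0.0023] q [-0.058  -0.092   2.2253  0.      1.0059  1.2658] gap 0.647 F [0.1256 0.2866 0.3984]
shift [ 1.274 -0.013  0.017]
```

View pics/w5.png

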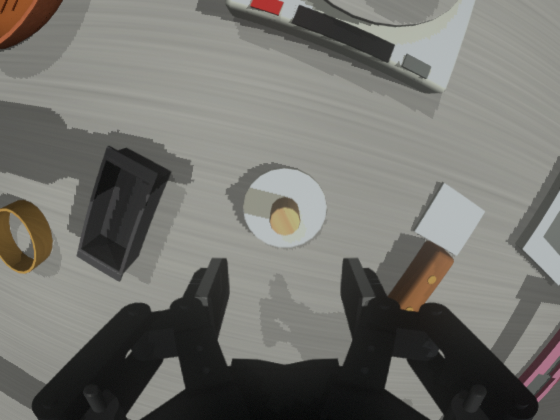

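Knob top at (285,219), centred between the jaws (column 284.5). Descend and grip.

```bash
python3 -c "
from h import *
print(wpts('w5',[(285,219)],.039))"
python3 -m crank '.5 0 .02 0;.5 0 0 0;.25 0 0 0;0 0 0 0;0 0 0 0'; python3 -m crank '0 0 0 0;0 0 0 0;0 0 0 0;0 0 0 0;0 0 0 0;0 0 0 0;0 0 0 0;0 0 0 0' -1 25
```

```text
[[0.4335 0.0005]]
t: 11.9
ee_pos: [0.4314, -0.0005, 0.0148]
eef_rot: [2.823, 1.569, -0.072]
force: [-0.0, 0.3, -0.4]
finger_gap: 0.649
t: 12.9
ee_pos: [0.4301, -0.0004, 0.0137]
eef_rot: [-0.264, 1.571, 3.124]
force: [-0.9, 0.4, -0.5]
finger_gap: -0.003
```

```bash
python3 snap.py w6
```

```text
t 12.95 tcp [ 0.4301 -0.0004  0.0136] psi -75.86 zdir [-0.9697 -0.2443  0.0001] q [-0.0589  0.0005  2.2785  0.      0.8627  1.2651] gap -0.001 F [-0.0325  0.6165  0.5054]
shift [-0.    -0.    -0.001]
```

View pics/w6.png

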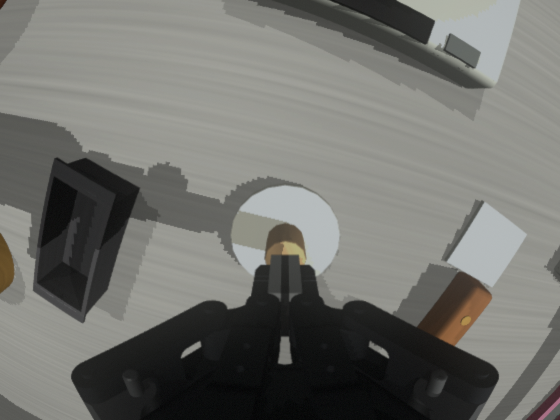

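```bash
python3 -c "
from h import *
print(wpts('w6',[(285,246)],.039), wpts('w6',[(286,235)],.011))
o,T,K=load('w6')
for P in ([.4301,-.0004,.0136],[.4301,-.0004,.033],[.4325,0,.039],[.4325,0,.011]): print(wproj(o,T,K,P))"; python3 crop.py w6 200 370 160 340 4 c11
python3 - <<'E'
from plant import manip
import cv2
im=manip.capture('top');cv2.imwrite('pics/top1.png',cv2.resize(im[200:310,170:350,::-1],None,fx=4,fy=4,interpolation=cv2.INTER_CUBIC))
im=manip.capture('scene');cv2.imwrite('pics/scene1.png',cv2.resize(im[170:290,200:400,::-1],None,fx=4,fy=4,interpolation=cv2.INTER_CUBIC))
E
```

```text
[[0.4393 0.0023]] [[0.434  0.0003]]
(np.float64(285.5147028934459), np.float64(242.91969934532915))
(np.float64(285.60436960785), np.float64(257.6244557457834))
(np.float64(286.0283039054854), np.float64(258.6244352637976))
(np.float64(285.8429256801046), np.float64(237.4193820566636))
```

View pics/c11.png

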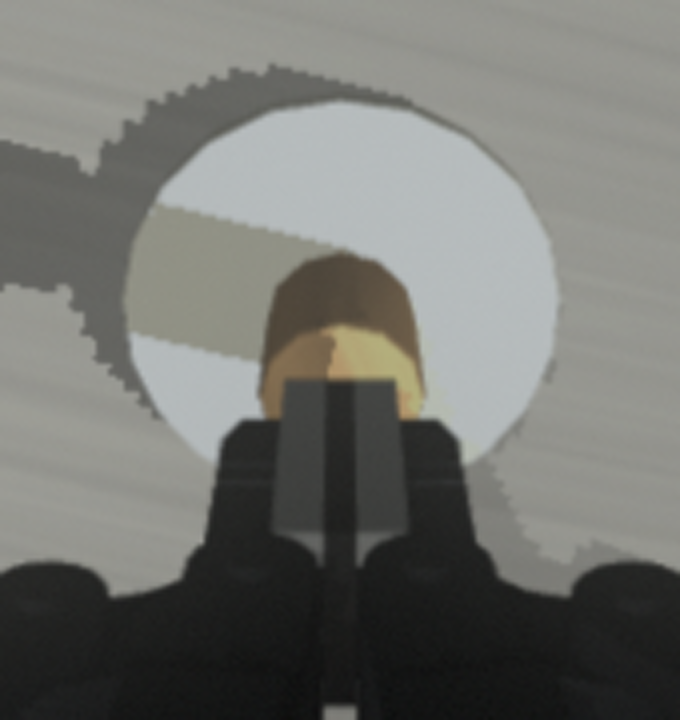

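View pics/top1.png

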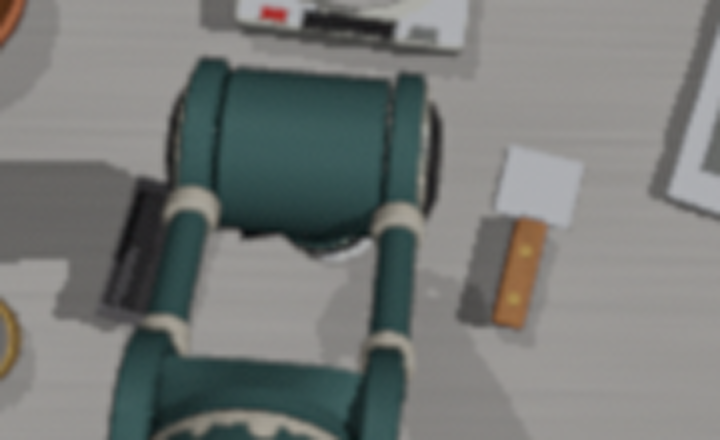

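View pics/scene1.png

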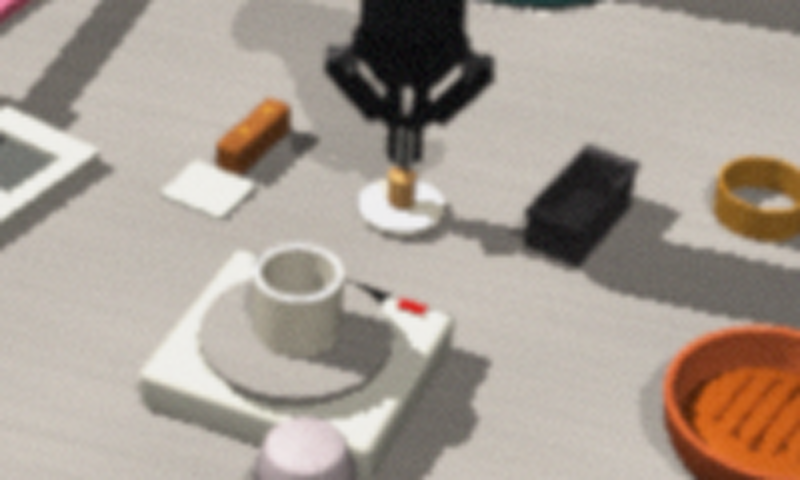

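```bash
python3 -c "
from h import *
for z in (.0136,.02,.03,.04,.05): print(z,[ (round((x-a)*4),round((y-b)*4)) for (x,y),a,b in [(proj('scene',[.4301,-.0004,z]),200,170)]], wproj(*load('w6'),[.4301+.011*.97,-.0004+.0027,z]))
print([ (round((x-200)*4),round((y-170)*4)) for x,y in [proj('scene',[.433,0,z]) for z in(.011,.039)]])
"
```

```text
0.0136 [(399, 197)] (np.float64(285.5184761744729), np.float64(225.50783629349795))
0.02 [(399, 191)] (np.float64(285.5475244530453), np.float64(229.59475242999457))
0.03 [(400, 180)] (np.float64(285.5967068069968), np.float64(236.54374913808707))
0.04 [(401, 169)] (np.float64(285.6511229264589), np.float64(244.2758922902958))
0.05 [(401, 159)] (np.float64(285.71157836320964), np.float64(252.92105615615432))
[(398, 202), (400, 173)]
```

```bash
python3 -c "
from h import *
o,T,K=load('w4')
Rt=R.from_euler('xyz',o['eef_rot']).as_matrix()
for x in (0,-.013,-.02,-.03,-.04,-.05):
  for z in(-.011,0,.011):
    print(x,z,[np.round(wproj(o,T,K,o['ee_pos']+Rt@np.array([x,y,z])),0) for y in(0,.011,.0425,.057)])
"; python3 crop.py w4 130 300 250 420 4 c12
```

```text
0 -0.011 [array([286., 226.]), array([305., 226.]), array([358., 225.]), array([381., 225.])]
0 0 [array([286., 243.]), array([304., 243.]), array([356., 242.]), array([379., 242.])]
0 0.011 [array([286., 260.]), array([304., 259.]), array([355., 259.]), array([378., 258.])]
-0.013 -0.011 [array([286., 234.]), array([306., 234.]), array([363., 234.]), array([388., 233.])]
-0.013 0 [array([286., 252.]), array([305., 252.]), array([361., 252.]), array([385., 251.])]
-0.013 0.011 [array([286., 270.]), array([305., 270.]), array([359., 269.]), array([383., 268.])]
-0.02 -0.011 [array([286., 239.]), array([307., 239.]), array([366., 239.]), array([391., 238.])]
-0.02 0 [array([286., 258.]), array([306., 258.]), array([364., 257.]), array([389., 256.])]
-0.02 0.011 [array([286., 276.]), array([306., 276.]), array([362., 275.]), array([386., 274.])]
-0.03 -0.011 [array([286., 247.]), array([308., 247.]), array([370., 246.]), array([397., 246.])]
-0.03 0 [array([286., 267.]), array([307., 267.]), array([368., 266.]), array([394., 265.])]
-0.03 0.011 [array([286., 285.]), array([307., 285.]), array([366., 284.]), array([391., 283.])]
-0.04 -0.011 [array([286., 256.]), array([310., 256.]), array([375., 255.]), array([403., 254.])]
-0.04 0 [array([286., 277.]), array([309., 277.]), array([373., 275.]), array([400., 274.])]
-0.04 0.011 [array([286., 296.]), array([308., 296.]), array([370., 294.]), array([397., 293.])]
-0.05 -0.011 [array([286., 266.]), array([311., 266.]), array([381., 265.]), array([410., 264.])]
-0.05 0 [array([286., 288.]), array([310., 288.]), array([378., 286.]), array([407., 284.])]
-0.05 0.011 [array([286., 308.]), array([309., 307.]), array([375., 305.]), array([403., 303.])]
```

View pics/c12.png

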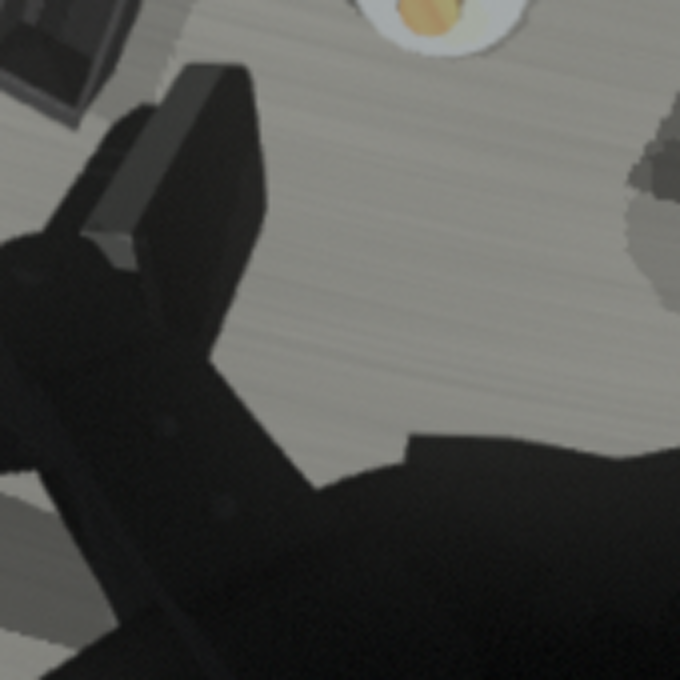

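The shut fingers are above the knob: both cameras put the real tips about 37 mm behind the reported TCP. The lid hasn't moved. I'll open, go lower while watching the force, and check.

```bash
python3 -m crank '0 0 0 0;0 0 0 0;0 0 0 0;0 0 0 0' 0; python3 -m crank '.2 0 -.03 0;.2 0 -.02 0;.1 0 0 0;0 0 0 0;0 0 0 0'; python3 snap.py w7
python3 - <<'E'
from plant import manip
import cv2
im=manip.capture('scene');cv2.imwrite('pics/scene2.png',cv2.resize(im[170:290,200:400,::-1],None,fx=4,fy=4,interpolation=cv2.INTER_CUBIC))
E
```

```text
t: 13.55
ee_pos: [0.4301, -0.0004, 0.0137]
eef_rot: [1.254, 1.571, -1.641]
force: [-0.7, 0.1, 0.3]
finger_gap: 0.497
t: 14.18
ee_pos: [0.4326, 0.0002, -0.0113]
eef_rot: [-0.851, 1.571, 2.537]
force: [-0.2, -0.3, -0.4]
finger_gap: 0.499
t 14.22 tcp [ 0.4328  0.0002 -0.0111] psi -75.86 zdir [-0.9697 -0.2443 -0.0004] q [-0.0572  0.0486  2.2882  0.      0.8044  1.2668] gap 0.502 F [ 0.2479 -0.0023 -0.4037]
shift [ 0.004 -0.001  0.004]
```

View pics/w7.png

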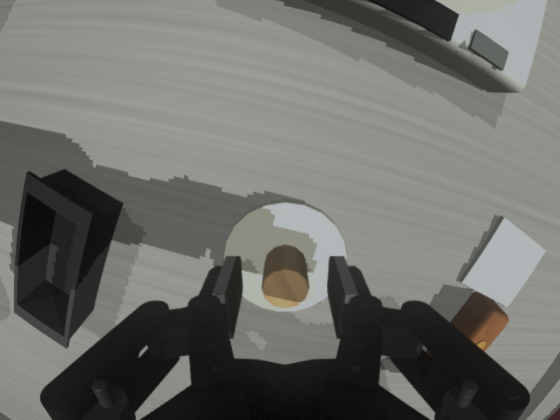

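View pics/scene2.png

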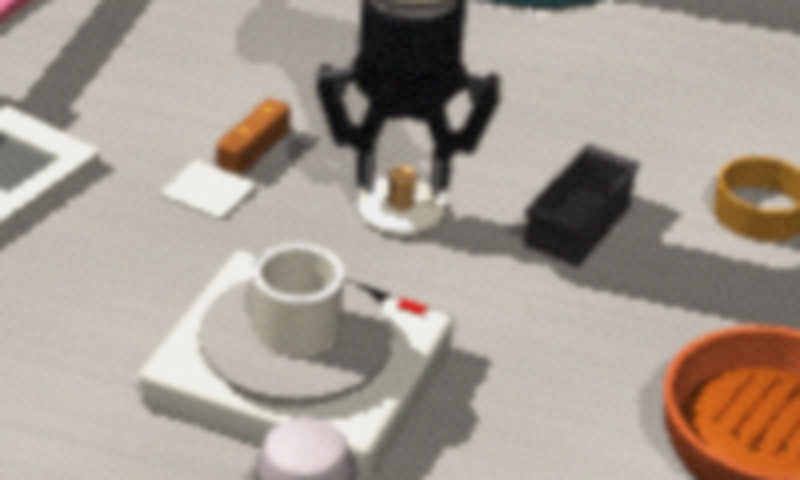

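```bash
python3 -m crank '.1 0 0 0;.02 0 0 0;0 0 0 0'; python3 -m crank '0 0 0 0;0 0 0 0;0 0 0 0;0 0 0 0;0 0 0 0' -1 25;python3 -m crank '-.1 0 0 0;-.2 0 0 0;-.3 0 0 0;-.5 0 0 0;-.9 0 0 0;-.9 0 0 0;-.9 0 0 0;-.5 0 0 0'; python3 -m crank '0 0 0 0'; python3 snap.py w8
```

```text
t: 14.65
ee_pos: [0.4323, 0.0002, -0.0175]
eef_rot: [-0.314, 1.57, 3.074]
force: [-0.3, 0.5, -0.1]
finger_gap: 0.499
t: 15.28
ee_pos: [0.4328, 0.0002, -0.0172]
eef_rot: [2.829, 1.57, -0.066]
force: [-0.3, -1.1, 1.4]
finger_gap: 0.247
t: 16.27
ee_pos: [0.4339, 0.0001, 0.2019]
eef_rot: [2.837, 1.565, -0.058]
force: [-0.6, -0.2, -0.8]
finger_gap: 0.247
t: 16.4
ee_pos: [0.4346, 0.0001, 0.2012]
eef_rot: [2.845, 1.564, -0.05]
force: [-1.4, 0.1, -0.6]
finger_gap: 0.248
t 16.45 tcp [0.4332 0.0002 0.199 ] psi -75.86 zdir [-0.9697 -0.2443 -0.0029] q [-0.0572 -0.2125  2.0904  0.      1.2607  1.2668] gap 0.248 F [-0.5657  0.8592 -1.4595]
shift [-0.044  0.008 -0.028]
```

View pics/w8.png

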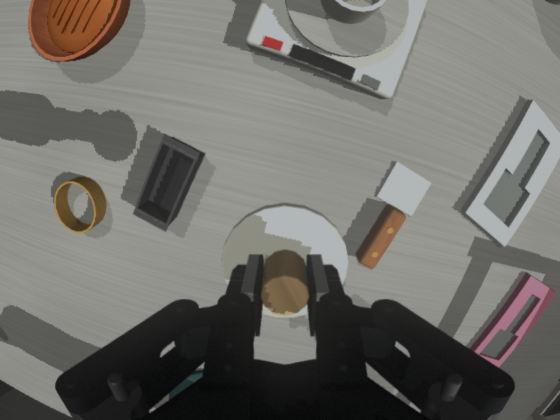

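Run:
```python
from h import *
plan([.6405,-.0136,.105])
```

```text
t 16.45 tcp [0.4332 0.0002 0.199 ] psi -75.86 zdir [-0.9697 -0.2443 -0.0029] q [-0.0572 -0.2125  2.0904  0.      1.2607  1.2668] gap 0.248 F [-0.5657  0.8592 -1.4595]
shift [ 1.892  1.278 -3.948]
```

```bash
python3 -m crank '0 .21 -.66 0;0 .21 -.66 0;0 .21 -.66 0;0 .21 -.66 0;0 .21 -.66 0;0 .21 -.66 0;0 0 0 0;0 0 0 0'; python3 -m crank '.6 0 0 0;.6 0 0 0;.6 0 0 0;0 0 0 0;0 0 0 0;0 0 0 0'; python3 snap.py w9
python3 - <<'E'
from h import *
from plant import manip
plan([.6405,-.0136,.0778])
im=manip.capture('scene');cv2.imwrite('pics/scene3.png',cv2.resize(im[170:290,200:400,::-1],None,fx=4,fy=4,interpolation=cv2.INTER_CUBIC))
E
```

```text
t: 17.45
ee_pos: [0.6382, -0.0124, 0.1954]
eef_rot: [-0.311, 1.566, 3.077]
force: [0.1, -0.1, 0.0]
finger_gap: 0.25
t: 18.2
ee_pos: [0.6412, -0.0126, 0.1099]
eef_rot: [2.836, 1.567, -0.058]
force: [-0.3, 0.4, -0.8]
finger_gap: 0.249
t 18.25 tcp [ 0.6412 -0.0126  0.1098] psi -75.86 zdir [-0.9697 -0.2443 -0.0031] q [-0.0585  0.2653  1.7709 -0.      1.1022  1.2655] gap 0.245 F [ 0.5766  0.0945 -1.1693]
shift [-0.002 -0.     0.   ] 
t 18.25 tcp [ 0.6412 -0.0126  0.1098] psi -75.86 zdir [-0.9697 -0.2443 -0.0031] q [-0.0585  0.2653  1.7709 -0.      1.1022  1.2655] gap 0.245 F [ 0.5766  0.0945 -1.1693]
shift [0.639 0.016 0.02 ]
```

View pics/scene3.png

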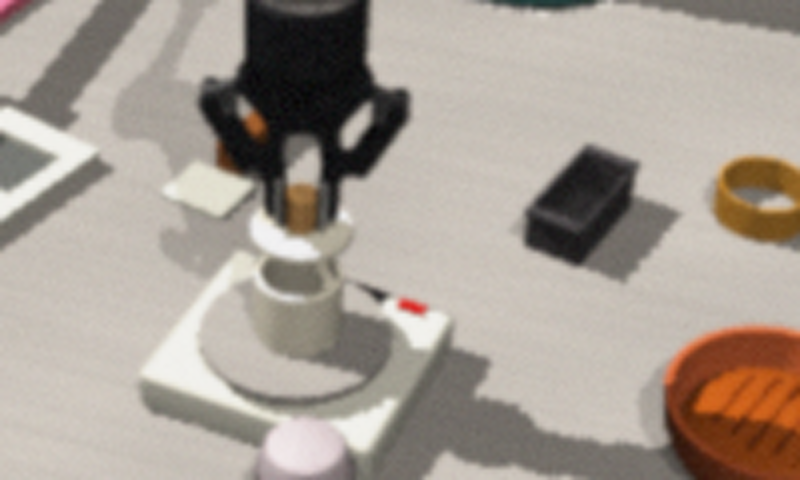

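View pics/w9.png

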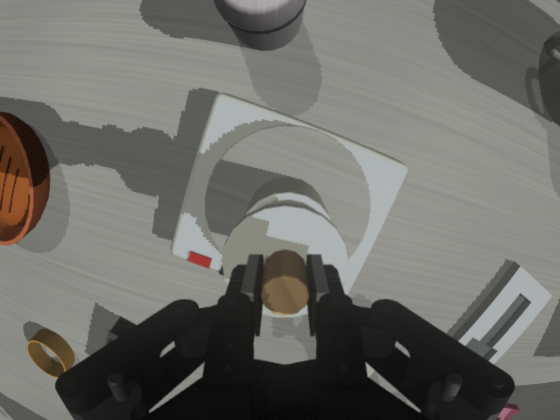

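Lid level above the pot and centred on it (column 285 in both cases). Lower it slowly.

```bash
python3 -m crank '.2 .015 .02 0;.2 0 0 0;.1 0 0 0;.07 0 0 0;0 0 0 0;0 0 0 0'; python3 -m crank '.04 0 0 0;0 0 0 0'; python3 -m crank '.03 0 0 0;0 0 0 0'
```

```text
t: 19.05
ee_pos: [0.6394, -0.0135, 0.0794]
eef_rot: [2.893, 1.57, -0.002]
force: [-1.0, 0.4, -0.5]
finger_gap: 0.248
t: 19.3
ee_pos: [0.6397, -0.0135, 0.0779]
eef_rot: [2.874, 1.57, -0.021]
force: [-0.7, -0.7, 3.0]
finger_gap: 0.244
t: 19.55
ee_pos: [0.6398, -0.0135, 0.0779]
eef_rot: [2.839, 1.569, -0.055]
force: [-3.4, -0.3, 9.5]
finger_gap: 0.249
```

```bash
python3 -m crank '-.03 0 0 0;0 0 0 0;0 0 0 0;0 0 0 0;0 0 0 0' 0; python3 -m crank '-.4 0 0 0;-.9 0 0 0;-.9 0 0 0;-.9 0 0 0;0 0 .9 0;0 0 .9 0;0 0 0 0;0 0 0 0' ; python3 snap.py w10;python3 - <<'E'
from h import *
from plant import manip
plan([.4076,-.1369,.12],-103.2)
im=manip.capture('scene');cv2.imwrite('pics/scene4.png',cv2.resize(im[170:290,200:400,::-1],None,fx=4,fy=4,interpolation=cv2.INTER_CUBIC))
E
```

```text
t: 20.18
ee_pos: [0.639, -0.0135, 0.0769]
eef_rot: [-0.282, 1.57, 3.107]
force: [0.6, 0.1, -0.6]
finger_gap: 0.5
t: 21.18
ee_pos: [0.5529, -0.0355, 0.2339]
eef_rot: [2.854, 1.568, -0.041]
force: [1.5, -0.1, -0.2]
finger_gap: 0.499
t 21.23 tcp [ 0.5531 -0.0354  0.2335] psi -75.86 zdir [-0.9697 -0.2443 -0.0024] q [-0.1091  0.0129  1.8225  0.0002  1.3036  1.2149] gap 0.497 F [-1.0518  0.3245  1.3293]
shift [-0.007  0.     0.006] 
t 21.23 tcp [ 0.5531 -0.0354  0.2335] psi -75.86 zdir [-0.9697 -0.2443 -0.0024] q [-0.1091  0.0129  1.8225  0.0002  1.3036  1.2149] gap 0.497 F [-1.0518  0.3245  1.3293]
shift [2.263 1.255 3.323] turn(10deg) 2.734 q6 now 69.6
```

View pics/scene4.png

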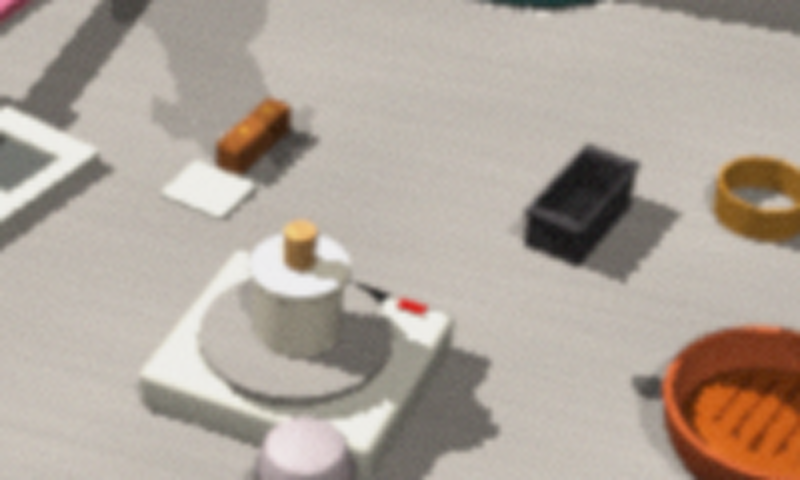

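View pics/w10.png

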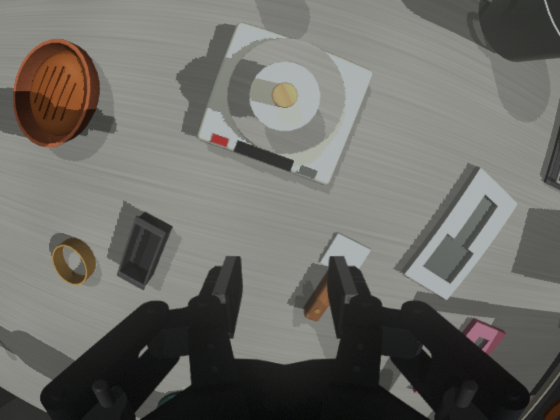

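```bash
python3 -m crank '.1 .21 .55 0;.1 .21 .55 0;.1 .21 .55 0;.2 .21 .55 0;.2 .21 .55 0;.2 .2 .57 0;.3 0 0 .92;.3 0 0 .91' 0.3; python3 -m crank '.3 0 0 .91;.3 0 0 0;0 0 0 0;0 0 0 0'; python3 snap.py w11;python3 - <<'E'
from h import *
plan([.4076,-.1369,.06],-103.2)
E
```

```text
t: 22.28
ee_pos: [0.4071, -0.1371, 0.1573]
eef_rot: [3.019, 1.57, -0.201]
force: [0.3, 0.4, -0.4]
finger_gap: 0.649
t: 22.78
ee_pos: [0.4067, -0.1367, 0.1276]
eef_rot: [3.044, 1.57, -0.328]
force: [0.8, -0.7, -0.4]
finger_gap: 0.651
t 22.82 tcp [ 0.4069 -0.1369  0.1278] psi -103.19 zdir [-0.9736  0.2282 -0.0011] q [-0.3825 -0.1578  2.1811  0.      1.1172  1.4185] gap 0.652 F [-0.3075  0.7901 -0.1756]
shift [ 0.006 -0.001  0.004] 
t 22.82 tcp [ 0.4069 -0.1369  0.1278] psi -103.19 zdir [-0.9736  0.2282 -0.0011] q [-0.3825 -0.1578  2.1811  0.      1.1172  1.4185] gap 0.652 F [-0.3075  0.7901 -0.1756]
shift [ 1.357 -0.003 -0.012] turn(10deg) 0.001 q6 now 81.3
```

View pics/w11.png

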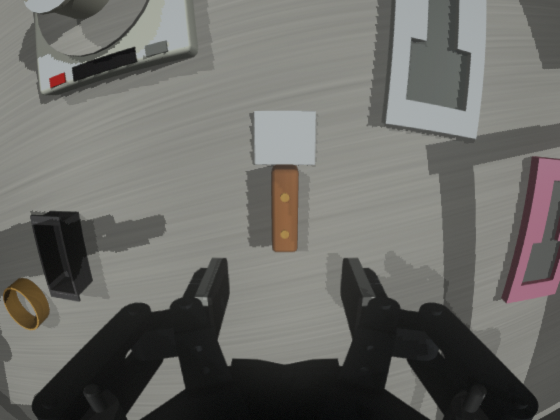

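```bash
python3 crop.py w11 230 340 90 270 3 c13
python3 - <<'E'
from h import *
S=wpts('w11',[(273,168),(298,168),(298,250.5),(273,250.5),(253,111),(316,110.5),(316.5,164.5),(254,164.5)],[.028]*4+[.004]*4)
rigid([(25,12),(25,-12),(-55,-12),(-55,12),(75,28),(75,-28),(25,-28),(25,28)],S);print(S)
o,T,K=load('w11');print([wproj(o,T,K,[.4069,-.1369,z]) for z in(.028,.014)])
E
```

```text
pos [ 0.4071 -0.1372] yaw deg -12.81 resid mm [1.6 1.  2.2 2.3 1.4 1.  1.9 1.5]
[[ 0.4339 -0.1326]
 [ 0.429  -0.1535]
 [ 0.353  -0.1368]
 [ 0.3583 -0.1141]
 [ 0.4856 -0.1254]
 [ 0.4731 -0.1813]
 [ 0.4237 -0.1711]
 [ 0.437  -0.1142]]
[(np.float64(285.00901299050486), np.float64(196.28954665951332)), (np.float64(284.9939742152141), np.float64(192.1554736182347))]
```

View pics/c13.png

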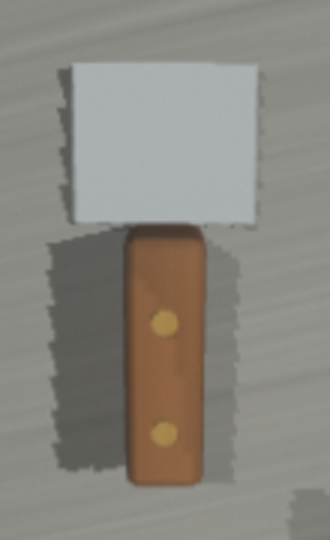

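```bash
python3 -m crank '.7 0 0 0;.7 0 0 0;.7 0 0 0;.5 0 0 0;.25 0 0 0;.15 0 0 0;0 0 0 0;0 0 0 0'; python3 snap.py w12
```

```text
t: 23.82
ee_pos: [0.4072, -0.1371, -0.0219]
eef_rot: [2.996, 1.569, -0.377]
force: [0.3, -0.6, -0.4]
finger_gap: 0.649
t 23.88 tcp [ 0.4072 -0.137  -0.0219] psi -103.26 zdir [-0.9734  0.2293 -0.0019] q [-0.3827  0.0613  2.3013  0.      0.777   1.4195] gap 0.651 F [0.0812 0.8423 0.871 ]
shift [-0.     0.    -0.001]
```

View pics/w12.png

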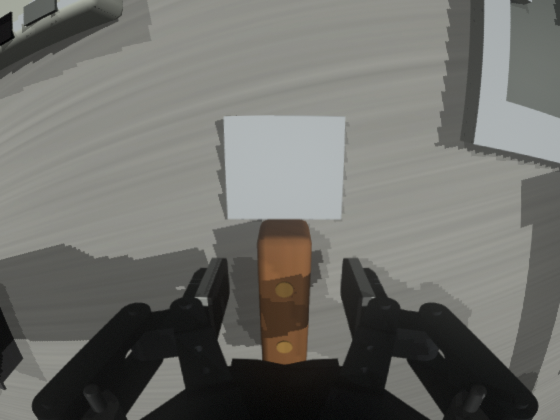

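```bash
python3 -m crank '0 0 0 0;0 0 0 0;0 0 0 0;0 0 0 0;0 0 0 0;0 0 0 0' -1 40;python3 -m crank '-.1 0 0 0;-.2 0 0 0;-.4 0 0 0;-.6 0 0 0;-.6 0 0 0;-.6 0 0 0;0 0 0 0;0 0 0 0'; python3 snap.py w13
python3 - <<'E'
from h import *
plan([.535,-.3203,.09],72.2)
E
```

```text
t: 24.62
ee_pos: [0.4068, -0.1369, -0.0222]
eef_rot: [2.993, 1.57, -0.38]
force: [-0.1, 0.2, 5.6]
finger_gap: 0.269
t: 25.62
ee_pos: [0.4055, -0.1364, 0.1015]
eef_rot: [-0.149, 1.57, 2.762]
force: [-0.3, 0.9, -1.1]
finger_gap: 0.272
t 25.68 tcp [ 0.405  -0.1362  0.1009] psi -103.26 zdir [-0.9733  0.2293  0.0022] q [-0.3827 -0.1291  2.2103  0.      1.0627  1.4195] gap 0.270 F [ 0.2374  0.1914 -1.3312]
shift [-0.012  0.002 -0.01 ] 
t 25.68 tcp [ 0.405  -0.1362  0.1009] psi -103.26 zdir [-0.9733  0.2293  0.0022] q [-0.3827 -0.1291  2.2103  0.      1.0627  1.4195] gap 0.270 F [ 0.2374  0.1914 -1.3312]
shift [ 0.21   2.988 -3.375] turn(10deg) -17.546 q6 now 81.3
```

View pics/w13.png

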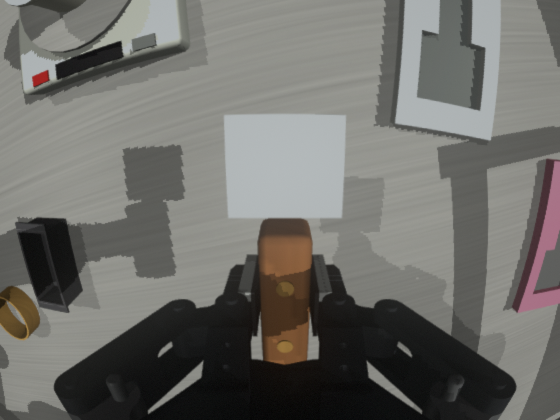

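```bash
python3 -m crank '0 .5 -.56 0;0 .5 -.56 0;0 .5 -.56 0;0 .5 -.56 0;0 .5 -.56 0;0 .49 -.57 0;0 0 0 -1;0 0 0 -1'; python3 -m crank '0 0 0 -1;0 0 0 -1;0 0 0 -1;0 0 0 -1;0 0 0 -1;0 0 0 -1;0 0 0 0;0 0 0 0'; python3 snap.py w14
```

```text
t: 26.68
ee_pos: [0.5347, -0.3205, 0.0993]
eef_rot: [-0.716, 1.566, 2.549]
force: [-0.1, -0.3, -1.0]
finger_gap: 0.27
t: 27.68
ee_pos: [0.5353, -0.3204, 0.1009]
eef_rot: [-1.745, 1.569, 2.558]
force: [-0.8, -0.5, -1.5]
finger_gap: 0.272
t 27.73 tcp [ 0.5354 -0.3205  0.1013] psi -23.39 zdir [-0.397  -0.9178 -0.0003] q [-0.5793  0.2456  1.8125 -0.      1.0849 -0.171 ] gap 0.269 F [ 0.6664 -0.2286 -0.6189]
shift [ 0.007 -0.005 -0.001]
```

View pics/w14.png

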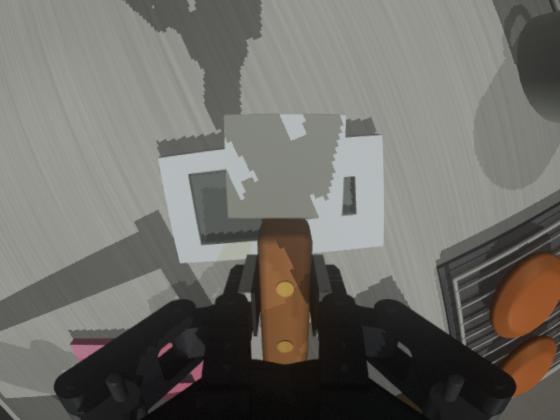

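Run:
```python
from h import *
P=wpts('w14',[(160,158),(383,135),(383,246.5),(180,262.5),(190,174),(202,244.5),(356,176),(356.5,214.5)],.014)
rigid([(105,-50),(-85,-50),(-85,50),(105,50),(80,-33),(80,33),(-60,-17),(-60,17)],P)
```

```text
pos [ 0.5358 -0.3209] yaw deg 161.91 resid mm [1.1 0.5 1.1 0.3 1.1 0.4 0.3 0.7]
```

```bash
python3 -m crank '0 0 0 -1;0 0 0 -1;0 0 0 -1;0 0 0 -1;0 0 0 -1;0 0 0 -1;0 0 0 -1;0 0 0 -1'; python3 -m crank '0 0 0 -1;0 0 0 -.55;0 0 0 0;0 0 0 0;0 0 0 0'; python3 snap.py w15
python3 - <<'E'
from h import *
plan([.5353,-.3206,-.016],72.05)
E
```

```text
t: 28.72
ee_pos: [0.5358, -0.3207, 0.102]
eef_rot: [2.997, 1.57, 2.421]
force: [0.1, 0.4, -1.6]
finger_gap: 0.275
t: 29.35
ee_pos: [0.5359, -0.3208, 0.1022]
eef_rot: [2.63, 1.571, 2.319]
force: [0.2, 0.1, -1.0]
finger_gap: 0.271
t 29.40 tcp [ 0.5359 -0.3208  0.1021] psi 72.19 zdir [ 0.9521 -0.3059 -0.0001] q [-0.5793  0.2448  1.8118  0.      1.0851 -1.8392] gap 0.274 F [ 0.3197 -0.0785 -0.2825]
shift [-0. -0. -0.] 
t 29.40 tcp [ 0.5359 -0.3208  0.1021] psi 72.19 zdir [ 0.9521 -0.3059 -0.0001] q [-0.5793  0.2448  1.8118  0.      1.0851 -1.8392] gap 0.274 F [ 0.3197 -0.0785 -0.2825]
shift [ 2.363 -0.    -0.013] turn(10deg) 0.014 q6 now -105.4
```

View pics/w15.png

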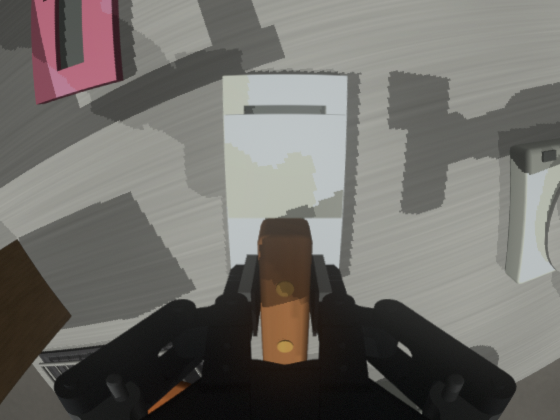

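```bash
python3 -m crank '.4 0 -.01 0;.5 0 0 0;.5 0 0 0;.3 0 0 0;.2 0 0 0;.1 0 0 0;0 0 0 0;0 0 0 0'; python3 snap.py w16
```

```text
t: 30.4
ee_pos: [0.5362, -0.3211, 0.0031]
eef_rot: [-0.267, 1.569, -0.577]
force: [0.5, 0.5, -1.2]
finger_gap: 0.271
t 30.45 tcp [ 0.5362 -0.3211  0.0031] psi 72.24 zdir [ 0.9524 -0.305   0.0017] q [-0.5795  0.3536  1.877   0.      0.9092 -1.8404] gap 0.269 F [-0.1715 -0.1408 -1.1369]
shift [0. 0. 0.]
```

View pics/w16.png

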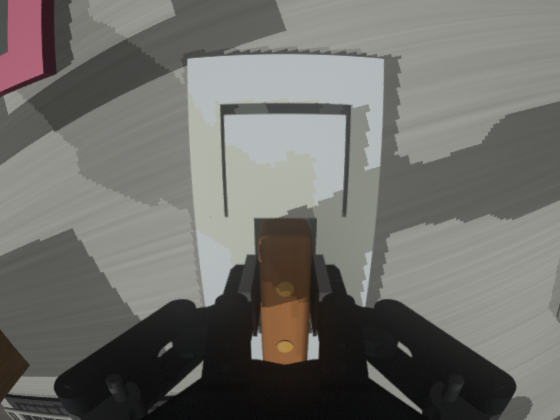

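```bash
python3 -m crank '.12 0 -.01 0;.1 0 0 0;.06 0 0 0;.05 0 0 0;0 0 0 0;0 0 0 0'; python3 -m crank '.03 0 0 0;0 0 0 0';  python3 -m crank '.03 0 0 0;0 0 0 0'
```

```text
t: 31.2
ee_pos: [0.5351, -0.3206, -0.0142]
eef_rot: [-0.24, 1.571, -0.55]
force: [0.0, 0.0, -0.8]
finger_gap: 0.268
t: 31.45
ee_pos: [0.5349, -0.3205, -0.0158]
eef_rot: [2.822, 1.571, 2.512]
force: [0.2, 0.3, -2.3]
finger_gap: 0.27
t: 31.7
ee_pos: [0.5351, -0.3206, -0.0162]
eef_rot: [-0.922, 1.571, -1.232]
force: [-1.7, 1.3, 5.1]
finger_gap: 0.27
```

```bash
python3 -m crank '0 0 0 0;0 0 0 0;0 0 0 0;0 0 0 0;0 0 0 0' 0; python3 -m crank '-.3 0 0 0;-.6 0 0 0;-1 0 0 0;-1 0 0 0;-1 0 0 0;-1 0 0 0;0 0 0 0;0 0 0 0'; python3 snap.py w17
python3 - <<'E'
from h import *
plan([.4001,.1304,.1],-104.9)
E
```

```text
t: 32.33
ee_pos: [0.535, -0.3205, -0.0174]
eef_rot: [3.036, 1.571, 2.726]
force: [-0.3, 0.5, 0.1]
finger_gap: 0.499
t: 33.33
ee_pos: [0.5349, -0.3204, 0.2284]
eef_rot: [-0.256, 1.57, -0.566]
force: [0.3, -0.3, -0.0]
finger_gap: 0.497
t 33.38 tcp [ 0.5342 -0.32    0.2269] psi 72.24 zdir [ 0.9523 -0.305  -0.0014] q [-0.5797  0.1508  1.6861  0.      1.3061 -1.8406] gap 0.505 F [ 0.2605 -1.0962 -0.7301]
shift [-0.03  -0.004  0.015] 
t 33.38 tcp [ 0.5342 -0.32    0.2269] psi 72.24 zdir [ 0.9523 -0.305  -0.0014] q [-0.5797  0.1508  1.6861  0.      1.3061 -1.8406] gap 0.505 F [ 0.2605 -1.0962 -0.7301]
shift [ 2.549  7.76  -5.299] turn(10deg) 17.714 q6 now -105.5
```

View pics/w17.png

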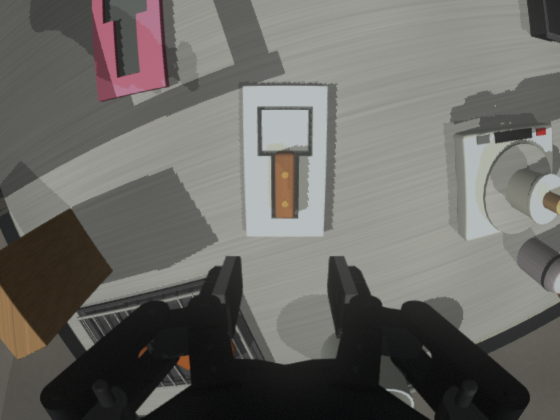

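```bash
python3 -m crank '0 .78 -.53 0;0 .78 -.53 0;0 .78 -.53 0;0 .78 -.53 0;0 .78 -.53 0;0 .78 -.53 0;0 .78 -.53 0;0 .78 -.53 0' .6; python3 -m crank '0 .76 -.53 0;0 .76 -.53 -.28;.6 0 0 0;.6 0 0 0;0 0 0 0;0 0 0 0'; python3 snap.py w18
python3 - <<'E'
from h import *
plan([.4001,.1304,.1],75.1)
E
```

```text
t: 34.38
ee_pos: [0.4262, 0.0426, 0.2256]
eef_rot: [-2.835, 1.567, 3.138]
force: [0.2, 0.5, 0.6]
finger_gap: 0.8
t: 35.12
ee_pos: [0.4008, 0.1297, 0.1676]
eef_rot: [-2.666, 1.57, -2.927]
force: [0.6, -0.9, 0.4]
finger_gap: 0.803
t 35.17 tcp [0.4015 0.1298 0.1684] psi 75.02 zdir [ 0.966  -0.2585  0.0006] q [ 0.2536 -0.2117  2.147   0.      1.2055 -1.0557] gap 0.796 F [ 0.2646 -0.3452  0.3529]
shift [ 0.015 -0.006 -0.013] 
t 35.17 tcp [0.4015 0.1298 0.1684] psi 75.02 zdir [ 0.966  -0.2585  0.0006] q [ 0.2536 -0.2117  2.147   0.      1.2055 -1.0557] gap 0.796 F [ 0.2646 -0.3452  0.3529]
shift [ 1.368  0.004 -0.03 ] turn(10deg) -0.008 q6 now -60.5
```

View pics/w18.png

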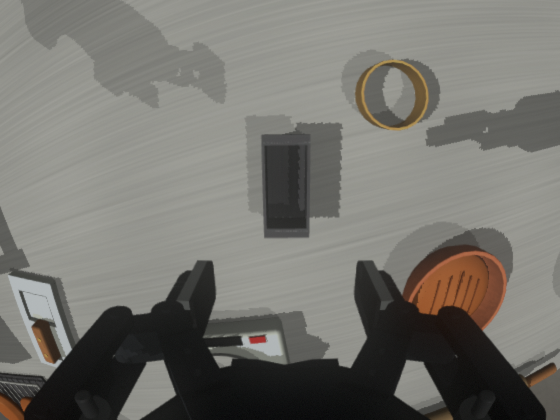

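Run:
```python
from h import *
P=wpts('w18',[(262,134),(308.5,133.5),(310,237),(264,238)],.038);print(P,P.mean(0));
d=P[0]-P[3];e=P[1]-P[2];print([np.degrees(np.arctan2(*(-q)[::-1])) for q in(d,e)])
plan([*P.mean(0),-.028],75.02)
```

```text
[[0.3433 0.1235]
 [0.354  0.1656]
 [0.4556 0.1422]
 [0.4445 0.0966]] [0.3994 0.132 ]
[np.float64(-14.907146935987202), np.float64(-13.014133069969297)]
t 35.17 tcp [0.4015 0.1298 0.1684] psi 75.02 zdir [ 0.966  -0.2585  0.0006] q [ 0.2536 -0.2117  2.147   0.      1.2055 -1.0557] gap 0.796 F [ 0.2646 -0.3452  0.3529]
shift [ 3.928  0.03  -0.054] turn(10deg) -0.0 q6 now -60.5
```

```bash
python3 -m crank '.8 .02 -.04 0;.8 0 0 0;.8 0 0 0;.7 0 0 0;.5 0 0 0;.3 0 0 0;0 0 0 0;0 0 0 0'; python3 snap.py w19
```

```text
t: 36.17
ee_pos: [0.4007, 0.1316, -0.0261]
eef_rot: [0.528, 1.569, 0.267]
force: [-0.3, -0.2, 0.0]
finger_gap: 0.803
t 36.23 tcp [ 0.4008  0.1317 -0.026 ] psi 75.04 zdir [ 0.9661 -0.2582  0.0023] q [ 0.2584  0.0543  2.3193  0.      0.7653 -1.0512] gap 0.803 F [0.3044 0.6073 0.0229]
shift [ 0.002 -0.002 -0.002]
```

View pics/w19.png

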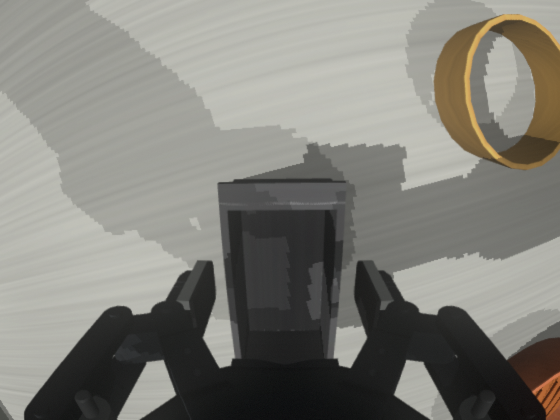

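Jaws straddle the tin evenly, and the cutter is well clear. Grip and lift.

```bash
python3 -m crank '0 0 0 0;0 0 0 0;0 0 0 0;0 0 0 0;0 0 0 0;0 0 0 0' -1 35;python3 -m crank '-.1 0 0 0;-.3 0 0 0;-.6 0 0 0;-1 0 0 0;-1 0 0 0;-.6 0 0 0;0 0 0 0;0 0 0 0'; python3 snap.py w20
python3 - <<'E'
from h import *
plan([.6184,.1428,.155],75.04)
E
```

```text
t: 36.98
ee_pos: [0.4004, 0.1316, -0.0263]
eef_rot: [0.533, 1.569, 0.272]
force: [-0.8, -0.3, 6.2]
finger_gap: 0.534
t: 37.98
ee_pos: [0.3983, 0.1311, 0.1519]
eef_rot: [-2.64, 1.57, -2.901]
force: [-0.5, -1.0, -1.7]
finger_gap: 0.534
t 38.02 tcp [0.3978 0.1309 0.1512] psi 75.04 zdir [ 0.9661 -0.2582 -0.0025] q [ 0.2585 -0.2003  2.1708  0.      1.174  -1.0512] gap 0.532 F [-0.4773 -0.265  -0.8082]
shift [-0.015  0.005  0.009] 
t 38.02 tcp [0.3978 0.1309 0.1512] psi 75.04 zdir [ 0.9661 -0.2582 -0.0025] q [ 0.2585 -0.2003  2.1708  0.      1.174  -1.0512] gap 0.532 F [-0.4773 -0.265  -0.8082]
shift [-0.089  1.368  4.2  ] turn(10deg) -0.0 q6 now -60.2
```

View pics/w20.png

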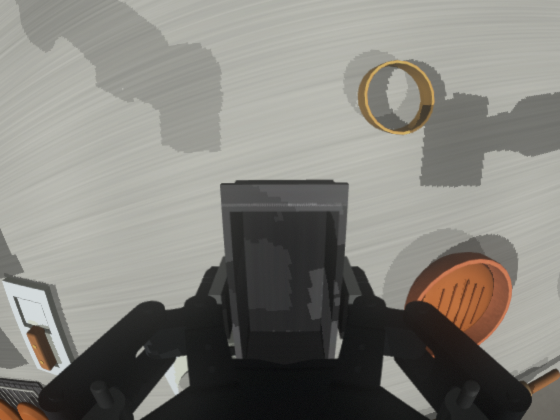

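```bash
python3 -m crank '0 .23 .7 0;0 .23 .7 0;0 .23 .7 0;0 .23 .7 0;0 .22 .7 0;0 .22 .7 0;0 0 0 0;0 0 0 0'; python3 -m crank '.8 0 0 0;.8 0 0 0;.8 0 0 0;.5 0 0 0;0 0 0 0;0 0 0 0'; python3 snap.py w21
python3 - <<'E'
from h import *
plan([.618,.1426,-.0263],75.04)
E
```

```text
t: 39.02
ee_pos: [0.6178, 0.1425, 0.1503]
eef_rot: [-2.719, 1.566, -2.98]
force: [-0.0, -0.1, -1.4]
finger_gap: 0.532
t: 39.78
ee_pos: [0.6198, 0.143, 0.0088]
eef_rot: [0.49, 1.57, 0.229]
force: [-0.1, -0.6, -0.3]
finger_gap: 0.533
t 39.83 tcp [0.6206 0.1431 0.0095] psi 75.05 zdir [ 0.9661 -0.258   0.0023] q [ 0.1875  0.3647  1.8474  0.      0.9269 -1.1224] gap 0.527 F [ 0.134   0.314  -1.4537]
shift [ 0.014 -0.006 -0.016] 
t 39.83 tcp [0.6206 0.1431 0.0095] psi 75.05 zdir [ 0.9661 -0.258   0.0023] q [ 0.1875  0.3647  1.8474  0.      0.9269 -1.1224] gap 0.527 F [ 0.134   0.314  -1.4537]
shift [ 0.715 -0.024 -0.05 ] turn(10deg) 0.001 q6 now -64.3
```

View pics/w21.png

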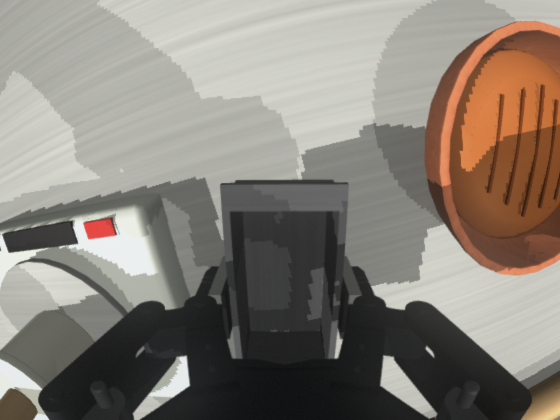

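```bash
python3 -m crank '.3 -.02 -.04 0;.2 0 0 0;.1 0 0 0;.06 0 0 0;0 0 0 0;0 0 0 0'; python3 -m crank '.03 0 0 0;0 0 0 0';  python3 -m crank '.03 0 0 0;0 0 0 0'
```

```text
t: 40.58
ee_pos: [0.6178, 0.1424, -0.0251]
eef_rot: [0.45, 1.57, 0.189]
force: [-0.0, -1.0, -1.3]
finger_gap: 0.532
t: 40.83
ee_pos: [0.6181, 0.1425, -0.0262]
eef_rot: [0.475, 1.57, 0.214]
force: [-0.9, 0.7, 1.3]
finger_gap: 0.535
t: 41.08
ee_pos: [0.6181, 0.1425, -0.0262]
eef_rot: [0.447, 1.57, 0.186]
force: [-3.6, -0.1, 10.5]
finger_gap: 0.536
```

Contact at the expected height; release, rise and retreat, then look from all cameras.

```bash
python3 -m crank '0 0 0 0;0 0 0 0;0 0 0 0;0 0 0 0;0 0 0 0' .4; python3 -m crank '-.3 0 0 0;-.6 0 0 0;-1 0 0 0;-1 0 0 0;-1 0 0 0;-1 0 0 0;0 0 -.9 0;0 0 -.9 0'; python3 -m crank '-.5 0 -.9 0;0 0 -.5 0;0 0 0 0;0 0 0 0;0 0 0 0;0 0 0 0'; python3 snap.py w22
python3 - <<'E'
from plant import manip
import cv2
cv2.imwrite('pics/top9.png',manip.capture('top')[:,:,::-1]);cv2.imwrite('pics/scene9.png',manip.capture('scene')[:,:,::-1])
E
python3 crop.py top9 110 400 110 310 2 t9; python3 crop.py scene9 150 430 160 340 2 s9
```

```text
t: 41.7
ee_pos: [0.6174, 0.1423, -0.0285]
eef_rot: [-2.629, 1.57, -2.89]
force: [0.4, 0.5, 0.5]
finger_gap: 0.701
t: 42.7
ee_pos: [0.5306, 0.1659, 0.2193]
eef_rot: [0.574, 1.567, 0.312]
force: [-0.1, -0.3, 1.3]
finger_gap: 0.701
t: 43.45
ee_pos: [0.4634, 0.1833, 0.2413]
eef_rot: [-2.476, 1.57, -2.737]
force: [-0.4, 1.5, -0.2]
finger_gap: 0.699
t 43.50 tcp [0.4633 0.1834 0.2413] psi 75.00 zdir [ 0.9659 -0.2588 -0.0007] q [ 0.3269 -0.0994  1.9161 -0.      1.3257 -0.9821] gap 0.698 F [ 0.3368 -0.3568 -0.4822]
shift [-0.     0.     0.002]
```

View pics/w22.png

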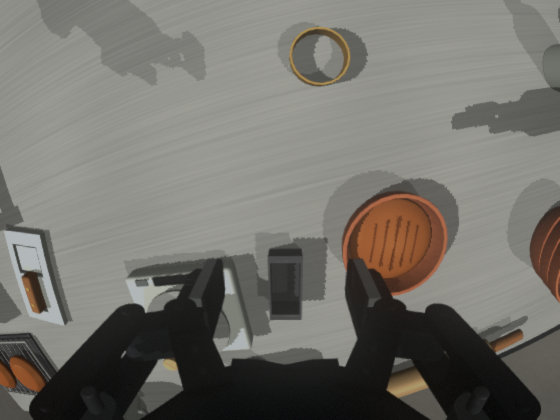

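View pics/t9.png

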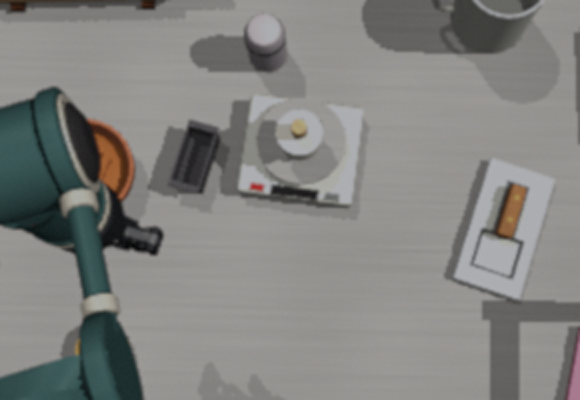

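View pics/s9.png

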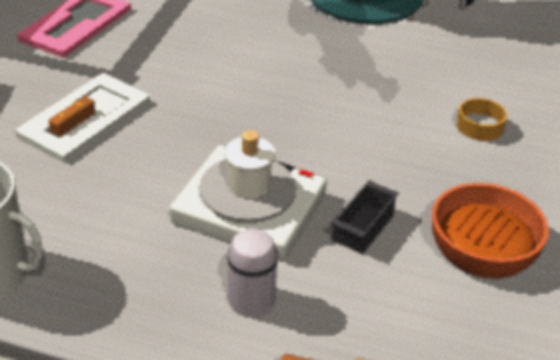

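Run:
```python
from h import *
from scipy.optimize import least_squares
P=wpts('w22',[(268,249),(301.5,249),(302.5,318.5),(271,320)],.038);print('tin',P.mean(0))
C=wpts('w22',[(343,243),(352,217),(370,201),(397,193.5),(425,202),(442,222),(446.5,245),(440,268),(422,285)],.045)
r=least_squares(lambda p:np.hypot(*(C-p[:2]).T)-p[2],[.594,.3,.075]);print('dish',r.x,(r.fun*1e3).round(1))
t=lambda u,v:cc(u,v,110,110,2)
print('tin top',np.mean([unproj('top',*t(*p),.038)[:2] for p in[(190,121),(219,130),(202,192),(172,184)]],0))
```

```text
tin [0.6129 0.1453]
dish [0.5963 0.2989 0.0764] [-3.5  1.9  2.6  1.  -2.2 -2.5  0.3  3.2 -0.9]
tin top [0.617  0.1383]
```

```bash
python3 -c "
from plant import manip
print(manip.hand_in())"
```

```text
the job is handed in; nothing more can be done
None
```

I've set out the bench as asked and handed the job in at about 43.6 s on the robot's clock. No verdict is reported.

**What I did:** I stood the pot on the scale's plate and put its lid on. I then turned the scraper about 175° and laid it in the white tray's cut-out, and stood the tin between the plate and the dish. Each piece was lowered until it touched before I let go. Force readings while setting things down stayed at about 10 N or less. I didn't touch the cutter or the shaker.

**Last checks:**
- **Pot:** its centre measured about 3 mm from the centre of the plate, before the lid went on.
- **Lid:** it came to rest at the expected height, within about 1 mm, and looks level in the pictures.
- **Scraper:** it touched down at the height of the cut-out's floor and shows a gap all round.
- **Tin:** the two cameras disagree by about 8 mm, giving (0.613, 0.145) and (0.617, 0.138). The midpoint is about (0.618, 0.143), and the arm released the tin at (0.617, 0.142).

**What went wrong:** the first try at the lid closed just above its knob without moving it. Both cameras put the real fingertips about 37 mm behind the reported TCP, so I worked lower after that. The pot had already been moved with only its rim gripped, but it held.

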